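# Knock worn blender feet out of their sleeves

## Task

Clear the worn rubber feet out of the knock-out fixture: pull the ball-lock pin, slide the stop plate until its windows face the sleeves, push the pin fully home through the lined-up holes, and then, with the plate so locked, drive every stuck foot out into the catch tray with the push rod. Press the rod down into both fork clips of its stand until it is seated and the jaws have snapped shut over it, and leave the fixture ready for pressing in new feet: stop plate slid back to where its bars block the sleeves, pin fully home again. Leave the other things on the counter where they are.

Things in the scene. Friction and masses are not known exactly. Their poses are not given: they have to be found in the camera images.
- fixture: Knock-out fixture fixed to the counter: dark steel base plate 270 mm (x -180 to +90) by 185 mm (y -65 to +120), 10 mm thick. Origin on the counter below the middle of the sleeve row, z up. Four level aluminium sleeves lie side by side on a saddle, axes along y at x = -60, -20, 20, 60 mm. On their +y side: first the sliding stop plate, then the catch tray. The pin's lug is past their -x end.
- tray (a point): Middle of the floor of the sheet-steel catch tray, 10 mm above the counter: 170 mm along the fixture's x, 78 mm along y, end walls to 36 mm and far wall to 60 mm above the counter. Axes as the fixture's.
- stop_plate (a joint): Position (m) of the upright steel stop plate, sliding along the fixture's x (about 2 N of friction, range -0.006 to 0.032). At 0 (start) its bars block the sleeves; at 0.020 its four windows (24 mm wide, 26 mm high) face them and the second pin hole in its foot, 20 mm from the first, lies under the lug hole. No stop there; it stays where left, and the pin's tapered tip draws it the last 2 mm.
- plate_grip (a point): Grip point of the black handle block on the middle of the stop plate's top edge, 98 mm above the counter; moves with the plate, axes as the fixture's. The block is 18 mm along x, 30 mm along y, from 75 to 110 mm above the counter. The plate is 6 mm thick, its faces 25 and 31 mm along y from the fixture's origin.
- pin: Ball-lock pin, upright: steel shank 12 mm thick, 33 mm long, the last 8 mm tapered to 7 mm; collar 23 mm wide, 5 mm thick; above it a red round handle 20 mm wide, 27 mm tall. Origin at the centre of the collar's underside, z up to the handle. Home in the lug at the start. A spring detent holds it: 5 to 9 N pulls it out, 3 to 8 N pushes it in; it snaps home when the collar meets the lug.
- lug_hole (a point): Middle of the mouth of the upright pin hole (13.6 mm) in the steel lug (34 x 54 mm), 36 mm above the counter. The pin is home when its origin is here. The stop plate's foot with its two holes (14 mm) passes 3 mm below the 12 mm thick lug. Nothing tall within 30 mm of the pin's handle. Axes as the fixture's.
- park_hole (a point): Middle of the mouth of a plain, loose parking hole (16 mm) for the pin, in a 30 mm square steel block, 36 mm above the counter, 88 mm from the lug hole towards -y. The pin stands in it up to its collar. Its use is optional. Axes as the fixture's.
- sleeve0_in (a point): Middle of the entry of sleeve 0 (x = -60 mm in the fixture), on its axis, 50 mm above the counter; sleeves 1, 2, 3 lie 40, 80, 120 mm on along x. Each is 45 mm long from here along the fixture's +y, the way the feet are driven; bore 21 mm, outside 29 mm, open along its top so that a foot in it can be seen. Axes as the fixture's.
- foot0: Worn dark rubber foot stuck in the middle of sleeve 0 (None throughout: that sleeve is empty): a plug 20 mm in diameter, 26 mm long. Origin at its centre; y along its own axis. A push of 5 to 9 N moves it; it drops into the tray when the push rod's end is 55 to 70 mm past the sleeve's entry.
- foot1: Worn dark rubber foot stuck in the middle of sleeve 1 (None throughout: that sleeve is empty): a plug 20 mm in diameter, 26 mm long. Origin at its centre; y along its own axis. A push of 5 to 9 N moves it; it drops into the tray when the push rod's end is 55 to 70 mm past the sleeve's entry.
- foot2: Worn dark rubber foot stuck in the middle of sleeve 2 (None throughout: that sleeve is empty): a plug 20 mm in diameter, 26 mm long. Origin at its centre; y along its own axis. A push of 5 to 9 N moves it; it drops into the tray when the push rod's end is 55 to 70 mm past the sleeve's entry.
- foot3: Worn dark rubber foot stuck in the middle of sleeve 3 (None throughout: that sleeve is empty): a plug 20 mm in diameter, 26 mm long. Origin at its centre; y along its own axis. A push of 5 to 9 N moves it; it drops into the tray when the push rod's end is 55 to 70 mm past the sleeve's entry.
- push_rod: Brass push rod, 14 mm in diameter and 220 mm long, both ends alike, with an orange square grip (44 mm long, 20 x 20 mm) around its middle; lies loose on the counter on its grip, about 110 g. Origin at its centre, on the axis (10 mm above the counter when lying); x along the rod.
- clip_stand: Grey fixed stand with two white fork clips for the push rod: foot plate 150 mm (x) by 70 mm (y), 8 mm thick. Origin on the counter below the middle; x along the rod's resting place. The forks, 14 mm wide, stand at x = -52 and 52 mm, open upward, 15 mm between prongs; prong tops 85 mm (+y side) and 76 mm above the counter. Between the forks the rod's grip has 23 mm to spare at each end.
- clip_seat (a point): Where the push rod's centre lies when the rod sits in both forks: 46 mm above the counter. Axes as the clip stand's.
- jaw_a (a joint): Angle (rad) of the blue sprung jaw across the mouth of the fork at x = -52 mm, hinged on the -y prong 71 mm above the counter. 0: shut (its stop); a rod pushed down swings it down to about 1, and it springs shut above the seated rod. Both jaws together take a push of up to 15 N.
- jaw_b (a joint): Angle (rad) of the blue sprung jaw across the mouth of the fork at x = 52 mm, hinged on the -y prong 71 mm above the counter. 0: shut (its stop); a rod pushed down swings it down to about 1, and it springs shut above the seated rod. Both jaws together take a push of up to 15 N.
- measuring_cap: Bystander: green plastic measuring cap, 60 mm wide, 38 mm tall. Origin under its centre.
- foot_pad0: Bystander: new grey rubber foot pad, 40 mm wide, 20 mm tall. Origin under its centre.
- foot_pad1: Bystander: another such pad.
- nut_driver: Bystander: nut driver with a yellow handle, 213 mm long, lying. Origin under it; x from handle to socket.
- glass_jar: Bystander: empty glass jar with a steel screw lid, 76 mm wide, 115 mm tall. Origin under its centre.

How it is judged:
On the way, in this order (a step that is already met when the one before it is completed fails the run):
1. the pin has been drawn out of the lug (z of pin in the frame of lug_hole above 0.025 m), for 0.1 s.
2. the stop plate stands with its windows facing the sleeves, and the pin is home in the lug through the plate's second hole (horizontal distance between pin and lug_hole below 0.003 m and z of pin in the frame of lug_hole below 0.0025 m and angle between the z axis of pin and the z axis of fixture, either way round below 0.12 rad and value of joint stop_plate between 0.0175 and 0.0225 m), for 0.3 s.
3. every foot that was stuck lies in the catch tray, the pin still home (all of step 2 and x of foot0 in the frame of tray between -0.085 and 0.085 m and y of foot0 in the frame of tray between -0.039 and 0.039 m and z of each of foot0, foot1, foot2, foot3 in the frame of tray below 0.022 m and x of foot1 in the frame of tray between -0.085 and 0.085 m and y of foot1 in the frame of tray between -0.039 and 0.039 m and x of foot2 in the frame of tray between -0.085 and 0.085 m and y of foot2 in the frame of tray between -0.039 and 0.039 m and x of foot3 in the frame of tray between -0.085 and 0.085 m and y of foot3 in the frame of tray between -0.039 and 0.039 m), for 0.2 s.
At the end, for the whole second after the job is handed in: Stop plate back at 0 (within 2.5 mm), pin home (collar within 2.5 mm of the lug, axis within 3 mm, 0.12 rad); every foot present is in the tray; the push rod rests in both clips (centre within 4 mm of the seat across and in height, 30 mm along, 0.06 rad), both jaws under 0.15 rad (horizontal distance between pin and lug_hole below 0.003 m and z of pin in the frame of lug_hole below 0.0025 m and angle between the z axis of pin and the z axis of fixture, either way round below 0.12 rad and value of joint stop_plate between -0.0025 and 0.0025 m and x of push_rod in the frame of clip_seat between -0.03 and 0.03 m and y of push_rod in the frame of clip_seat between -0.004 and 0.004 m and z of push_rod in the frame of clip_seat between -0.004 and 0.004 m and angle between the x axis of push_rod and the x axis of clip_stand, either way round below 0.06 rad and value of joint each of jaw_a, jaw_b below 0.15 rad and x of foot0 in the frame of tray between -0.085 and 0.085 m and y of foot0 in the frame of tray between -0.039 and 0.039 m and z of each of foot0, foot1, foot2, foot3 in the frame of tray below 0.022 m and x of foot1 in the frame of tray between -0.085 and 0.085 m and y of foot1 in the frame of tray between -0.039 and 0.039 m and x of foot2 in the frame of tray between -0.085 and 0.085 m and y of foot2 in the frame of tray between -0.039 and 0.039 m and x of foot3 in the frame of tray between -0.085 and 0.085 m and y of foot3 in the frame of tray between -0.039 and 0.039 m and linear speed of each of push_rod, pin below 0.02 m/s); the robot touches nothing.
It fails at once if the measuring cap is moved more than 25 mm (distance of measuring_cap from where it was at the start of the episode above 0.025 m).
It fails at once if a foot pad (foot_pad0) is moved more than 25 mm (distance of foot_pad0 from where it was at the start of the episode above 0.025 m).
It fails at once if a foot pad (foot_pad1) is moved more than 25 mm (distance of foot_pad1 from where it was at the start of the episode above 0.025 m).
It fails at once if the nut driver is moved more than 25 mm (distance of nut_driver from where it was at the start of the episode above 0.025 m).
It fails at once if the glass jar is moved more than 25 mm (distance of glass_jar from where it was at the start of the episode above 0.025 m).
Of foot0, foot1, foot2, foot3 only 2 to 4 are there at a start; the rules pass over those that are not, and their reading is None.
At some moment in a run one of push_rod may be knocked a few centimetres aside while the robot is not near it.
It also fails if it takes over 210 s, if anything falls off the work surface, if the arm or the gripper's body presses on something with over 40 N, if the wrist force passes 120 N, or if a joint passes its speed limit or range.

## Robot

A 7-joint arm with a two-finger parallel gripper is mounted at the origin on the work surface. World frame = base frame: x ahead of the robot, y to its left, z up, the work surface at z = 0. Lengths are in m, angles in rad, forces in N, time in s.
With the tool pointing down it reaches from about 0.35 to 0.9 m from the base axis. Payload 19.9 kg.
Tool frame: the origin (TCP) lies at the centre of the arm's flange, where the gripper is bolted on; the fingertips stand 199 mm ahead of it and the grasp point (between the pads) lies 180 mm ahead of it; x points along the fingers, y is the direction in which the jaws open and shut, and the axes are right-handed (so a half turn about x gives the same grasp; the last joint's range is limited). The gripper opens to 94 mm and grips with 3 to 60 N. Pads are 16 mm wide; open, the fingers measure 119 mm over their backs; the gripper's body (75 mm by 177 mm) begins 78 mm behind the grasp point.
Start: joints at [-1.167, 0.417, -0.01, 1.614, 0.005, 1.111, -0.053], TCP at [0.269, 0.564, 0.405] pointing down, gripper open.
Joint ranges: [-2.81, 2.81], [-0.39, 2.02], [-1.27, 1.25], [0.06, 2.57], [-1.19, 4.33], [0.19, 2], [-2.82, 2.82]. Speed limits (rad/s): [1.89, 1.89, 2.39, 2.39, 3.01, 3.01, 3.01].

## Interface

Orientations are given as a unit quaternion [x, y, z, w].
In Python, from station import arm gives the robot as it stands. The module is installed in compiled form; this text tells all that it offers.
- The arm moves only by the tool servo_tool, never from a script. Its argument "plan" is a list of rows, each a list of 2 entries, a list of its own where there are three numbers: the shift along the tool's x, y, z in cm, then the turn, a rotation vector about the tool's x, y, z in degrees. In form: [[[tx, ty, tz], [ax, ay, az]], ...]. A call has 1 to 20 rows; each row shifts and turns the commanded pose from where the row before left it, along the tool's axes as they then stand; what a row does not reach is not made up. A row lasts 1/10 s, in which the tool goes at most 50 mm and 8.59 degrees, less where a joint would pass 70% of its speed; a pose out of reach is approached as far as the arm can. A call with a gripper value outside its range is refused whole. "hand" is the finger opening in cm, from 0 to 9.4, set as the call begins (left out, the last holds). The fingers move at their own pace and stop on an object; the grip force is fixed at half the most. Time passes only in rows, so rows that do not move let the fingers close. It gives the time, the measured TCP pose, the force and the opening at its end, in the units of the state.
- arm.read_state(): the state, without advancing time (a new reading comes with each control period).
- arm.read_camera(name): name is "scene" or "top" or "wrist"; returns a dict with "color" (480x640x3 uint8, red, green, blue), "K" (3x3 intrinsics, pixels), "rvec" (rotation vector, rad) and "tvec" (3), from world to camera coordinates, as OpenCV has them; the wrist camera has in their place "T_tool_cam" (4x4, takes a point from camera to tool coordinates, whose origin is the TCP and whose axes are the tool frame's). Camera axes: x right, y down, z forward; pixel columns grow to the right and rows downward; lengths in m; the calibration is good to about 2 mm. A picture is of the moment at which its call begins: read the wrist's pose just before it. There is no depth.
- arm.finish_job(): hands the job in, once; it reports no verdict.
The state is a dict: "clock": time; "joints": joint angles; "qvel": joint speeds; "joint_torque": joint torques, N m; "eef_pos": TCP position; "eef_rot": TCP orientation; "wrist_force": force on the tool from outside, world axes, zero at the start; "moment": the same for the moment, N m; "width": finger opening in m.
Only numpy, scipy, OpenCV 4.12 (cv2) and the standard library are available. Lean on these libraries where they do the work, as an engineer would, in place of code of your own. Each camera call takes 0.05 s, during which the arm holds its last target. There are 200 camera calls.

## Working session

There is one attempt and no reset: what is moved stays moved. The work goes in short steps, Python scripts to look and compute and a tool call to move; the robot and the scene stay as the last step left them, time stands still between calls to the robot, and variables do not carry over. Pictures are saved under pics/ and viewed, about 12 in all and at most 16, crops included, and the job is handed in when it is done.

Besides the shell and the picture viewer there is one more tool, called after "Emit:" as name(argument=value, ...), one argument or row to a line, values as JSON. servo_tool: Moves the arm, as the interface text tells. Its arguments: {"type":"object","properties":{"plan":{"type":"array"},"hand":{"type":"number"}},"required":["plan"]}

```bash
mkdir -p pics; ls; python3 - <<'E'
from station import arm
import cv2,numpy as np
print(arm.read_state())
for n in("scene","top"):
    r=arm.read_camera(n); cv2.imwrite(f"pics/{n}0.png",r["color"][:,:,::-1]); print(n,r["K"],r["rvec"],r["tvec"])
    R=cv2.Rodrigues(np.array(r["rvec"]))[0]; print(-R.T@r["tvec"])
r=arm.read_camera("wrist");print(r["K"],r["T_tool_cam"])
E
```

```text
pics
{'clock': 0.0, 'joints': array([-1.16650128,  0.41796144, -0.01028827,  1.61414708,  0.00466858,
        1.11069184, -0.05302578]), 'qvel': array([-9.14357037e-04, -1.42104709e-03,  1.11216398e-03,  3.79471523e-05,
        8.21812744e-04, -8.81599893e-04,  1.35581859e-03]), 'joint_torque': array([-2.34635903e-03, -8.51232290e+01,  6.36983402e-01, -4.26002884e+01,
       -4.89958108e-02,  1.86045247e-02,  1.04112883e-04]), 'eef_pos': array([0.26942841, 0.56380387, 0.40404442]), 'eef_rot': array([ 0.15591322,  0.68967917, -0.15673876,  0.68954091]), 'wrist_force': array([ 0.0466209 , -0.38679686, -0.18285809]), 'moment': array([-0.01451505,  0.02451336, -0.05788917]), 'width': 0.09395676538118947}
scene [[569.4625934    0.         323.43838583]
 [  0.         569.4625934  241.06978945]
 [  0.           0.           1.        ]] [ 0.98701289  2.24451444 -1.25030017] [ 0.32704255 -0.16302374  1.51842254]
[1.23143787 0.69366724 0.66447507]
top [[500.47275569   0.         319.78043714]
 [  0.         500.47275569 240.2822517 ]
 [  0.           0.           1.        ]] [ 2.18210602 -2.16303779  0.12116419] [0.00186658 0.57134118 1.02420978]
[0.46304882 0.01539588 1.07739902]
[[365.52964869   0.         329.35973884]
 [  0.         365.52964869 242.00917513]
 [  0.           0.           1.        ]] [[ 6.38269972e-04 -2.52674642e-01  9.67551093e-01  1.98921354e-02]
 [ 9.99999773e-01  3.72248064e-04 -5.62463507e-04  1.10240425e-04]
 [-2.18048756e-04  9.67551232e-01  2.52674822e-01 -7.20925540e-02]
 [ 0.00000000e+00  0.00000000e+00  0.00000000e+00  1.00000000e+00]]
```

View pics/top0.png

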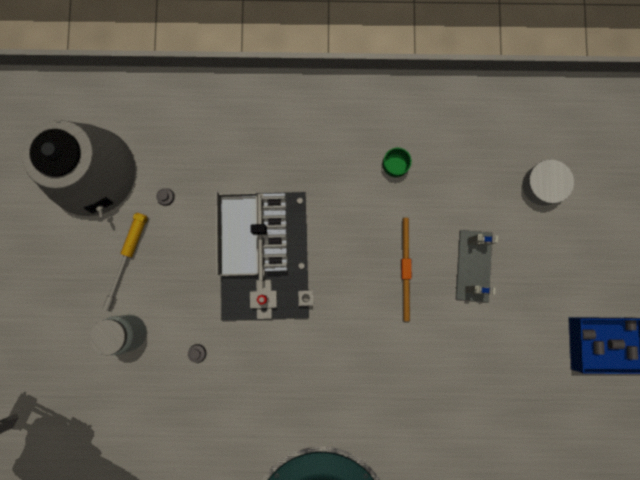

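View pics/scene0.png

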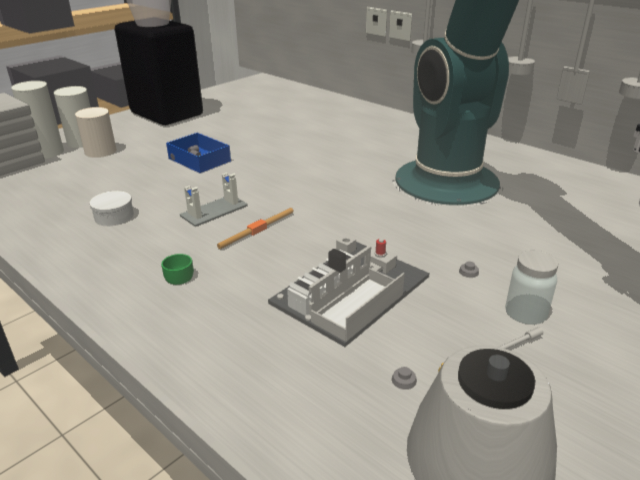

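```bash
cat > h.py <<'E'
from station import arm
import cv2,numpy as np
from scipy.spatial.transform import Rotation as Rn
np.set_printoptions(precision=4,suppress=True)
def cam(n):
    s=arm.read_state(); r=arm.read_camera(n)
    if n=="wrist":
        T=np.eye(4);T[:3,:3]=Rn.from_quat(s["eef_rot"]).as_matrix();T[:3,3]=s["eef_pos"]
        M=T@r["T_tool_cam"]; R=M[:3,:3].T; t=-R@M[:3,3]
    else: R=cv2.Rodrigues(np.array(r["rvec"]))[0]; t=np.array(r["tvec"])
    return r["color"][:,:,::-1].copy(),np.array(r["K"]),R,t
def bp(c,uv,z):
    _,K,R,t=c; o=-R.T@t; d=R.T@np.linalg.inv(K)@np.array([uv[0],uv[1],1.]); return o+d*(z-o[2])/d[2]
def pj(c,p):
    _,K,R,t=c; q=K@(R@np.asarray(p,float)+t); return q[:2]/q[2]
def tool():
    s=arm.read_state(); R=Rn.from_quat(s["eef_rot"]).as_matrix(); return s,np.array(s["eef_pos"]),R
def go(g,jaw):
    """world grasp point g, jaw direction yaw (rad): print shift cm in tool axes after turning, and turn about tool x (deg)"""
    s,p,R=tool(); j=np.array([np.cos(jaw),np.sin(jaw),0])
    x=np.array([0,0,-1.]); Rt=np.c_[x,j,np.cross(x,j)]
    D=Rn.from_matrix(R.T@Rt).as_rotvec(degrees=True)
    tp=np.array(g)-.18*x
    print("grasp now",p+.18*R[:,0],"turn deg",D,"shift cm after turn (tool)",Rt.T@(tp-p)*100,"before turn",R.T@(tp-p)*100)
E
python3 - <<'E'
from h import *
s,p,R=tool();print(R)
c=cam("top");I=c[0]
for n,uv,z in [("bp TL",(219,193),.01),("bp TR",(305,192),.01),("bp BL",(221,320),.01),("bp BR",(309,319),.01),("pin",(262,299),.068),("park",(306,298),.036),("handle",(258.5,229),.11),("rod",(406.5,268.5),.02),("rodend",(406,218),.017),("rodend2",(406.5,321),.017),("stand",(459,230),.008),("stand",(494,232),.008),("stand",(457,299),.008),("stand",(491,302),.008)]:
    print(n,bp(c,uv,z))
a=cv2.resize(I[180:330,205:320],None,fx=4,fy=4,interpolation=cv2.INTER_CUBIC)
b=cv2.resize(I[215:315,445:505],None,fx=5,fy=5,interpolation=cv2.INTER_CUBIC)
o=np.zeros((600,780,3),np.uint8);o[:600,:460]=a;o[:500,470:770]=b
cv2.imwrite("pics/crop1.png",o)
E
```

```text
[[-0.0003  0.4312  0.9023]
 [-0.0009  0.9023 -0.4312]
 [-1.     -0.0009  0.0001]]
bp TL [0.674  0.2254 0.01  ]
bp TR [0.6781 0.0396 0.01  ]
bp BL [0.4026 0.2133 0.01  ]
bp BR [0.4062 0.0281 0.01  ]
pin [0.4481 0.1219 0.068 ]
park [0.4504 0.0344 0.036 ]
handle [0.5839 0.127  0.11  ]
rod [ 0.514  -0.1771  0.02  ]
rodend [ 0.6223 -0.1776  0.017 ]
rodend2 [ 0.404  -0.1766  0.017 ]
stand [ 0.5986 -0.2936  0.008 ]
stand [ 0.595  -0.3692  0.008 ]
stand [ 0.4506 -0.2863  0.008 ]
stand [ 0.4449 -0.3587  0.008 ]
```

View pics/crop1.png

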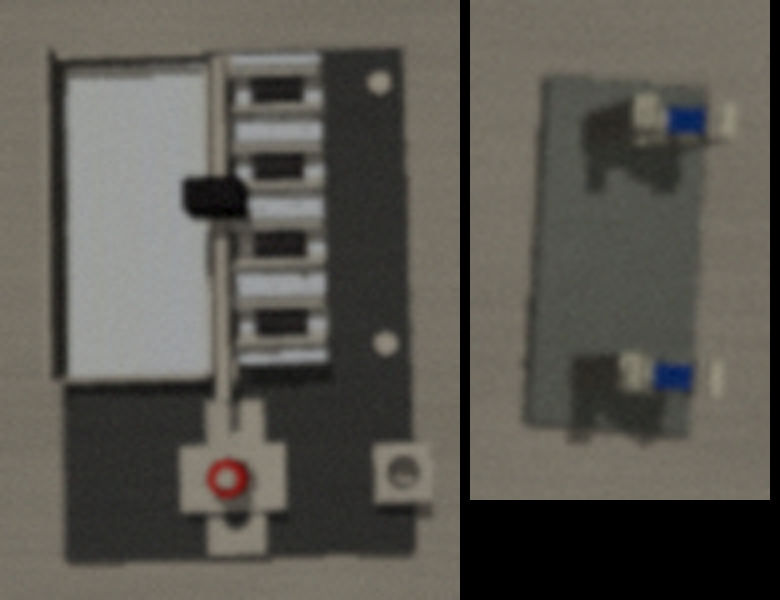

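```bash
python3 - <<'E'
from h import *
go((.448,.122,.17),np.deg2rad(2))
E
```

```text
grasp now [0.2694 0.5637 0.2243] turn deg [62.4579  0.0266  0.0356] shift cm after turn (tool) [ 5.428  16.3024 44.7817] before turn [  5.4541 -32.1644  35.1615]
```

Emit:
servo_tool(
  plan=[
    [[0,0,0],[7.8,0,0]],
    [[0,0,0],[7.8,0,0]],
    [[0,0,0],[7.8,0,0]],
    [[0,0,0],[7.8,0,0]],
    [[0,0,0],[7.8,0,0]],
    [[0,0,0],[7.8,0,0]],
    [[0,0,0],[7.8,0,0]],
    [[0,0,0],[7.8,0,0]],
    [[0,1.36,3.73],[0,0,0]],
    [[0,1.36,3.73],[0,0,0]],
    [[0,1.36,3.73],[0,0,0]],
    [[0,1.36,3.73],[0,0,0]],
    [[0,1.36,3.73],[0,0,0]],
    [[0,1.36,3.73],[0,0,0]],
    [[0,1.36,3.73],[0,0,0]],
    [[0,1.36,3.73],[0,0,0]],
    [[0,1.36,3.73],[0,0,0]],
    [[0,1.36,3.73],[0,0,0]],
    [[0,1.36,3.73],[0,0,0]],
    [[0,1.36,3.73],[0,0,0]],
  ],
)

```text
clock: 2.2
eef_pos: [0.4489, 0.1209, 0.4048]
eef_rot: [0.491, 0.509, -0.491, 0.509]
wrist_force: [0.6, -0.2, 0.4]
width: 0.0943
```

Emit:
servo_tool(
  plan=[
    [[2,0,0],[0,0,0]],
    [[2,0,0],[0,0,0]],
    [[1.4,0,0],[0,0,0]],
    [[0,0,0],[0,0,0]],
    [[0,0,0],[0,0,0]],
  ],
  hand=6,
)

```text
clock: 2.7
eef_pos: [0.4488, 0.1225, 0.351]
eef_rot: [0.491, 0.509, -0.491, 0.509]
wrist_force: [0.0, 0.4, 0.2]
width: 0.0609
```

```bash
python3 - <<'E'
from h import *
go((.448,.122,.17),np.deg2rad(2)); print(arm.read_state()["clock"],arm.read_state()["joints"])
c=cam("wrist"); cv2.imwrite("pics/w1.png",c[0])
E
```

```text
grasp now [0.4487 0.1224 0.171 ] turn deg [0.0517 0.0162 0.0055] shift cm after turn (tool) [ 0.1028 -0.0777  0.0439] before turn [ 0.1028 -0.0777  0.0438]
2.7 [-0.7572  0.2129  0.4784  2.0656 -0.1251  0.8904 -0.1733]
```

View pics/w1.png

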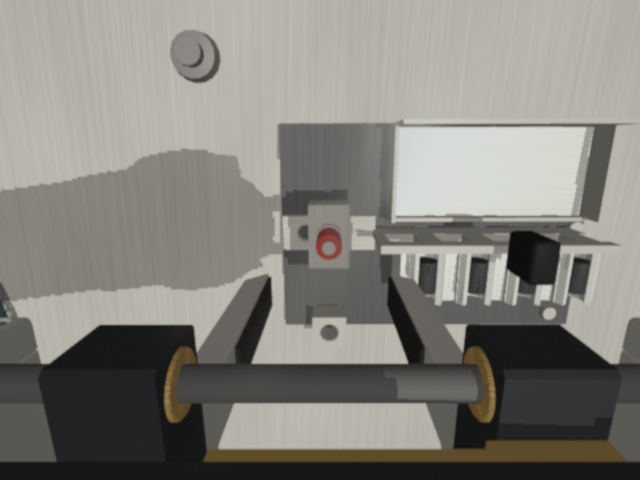

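```bash
python3 - <<'E'
from h import *
c=cam("wrist")
for n,uv,z in [("pintop",(328.5,247),.068),("park",(329.5,332),.036),("lug",(308,203),.036),("lug",(350,203),.036),("lug",(349,267),.036),("lug",(307,267),.036),("bp",(279,124),.01),("bp",(286,322),.01),("bolt",(549,313),.01)]: print(n,bp(c,uv,z))
E
```

```text
pintop [0.4494 0.1226 0.068 ]
park [0.4533 0.0351 0.036 ]
lug [0.4317 0.1502 0.036 ]
lug [0.4658 0.1515 0.036 ]
lug [0.4677 0.0967 0.036 ]
lug [0.432  0.0955 0.036 ]
bp [0.4046 0.212  0.01  ]
bp [0.4116 0.0302 0.01  ]
bolt [0.6633 0.0486 0.01  ]
```

Emit:
servo_tool(
  plan=[
    [[2,0.08,-0.04],[0,0,0]],
    [[3,0,0],[0,0,0]],
    [[3,0,0],[0,0,0]],
    [[2,0,0],[0,0,0]],
    [[0.8,0,0],[0,0,0]],
    [[0,0,0],[0,0,0]],
    [[0,0,0],[0,0,0]],
  ],
  hand=4.5,
)

```text
clock: 3.5
eef_pos: [0.4499, 0.123, 0.2437]
eef_rot: [0.491, 0.509, -0.491, 0.509]
wrist_force: [-0.3, 0.9, -0.2]
width: 0.0448
```

Emit:
servo_tool(
  plan=[
    [[0,0,0],[0,0,0]],
    [[0,0,0],[0,0,0]],
    [[0,0,0],[0,0,0]],
    [[0,0,0],[0,0,0]],
    [[0,0,0],[0,0,0]],
    [[0,0,0],[0,0,0]],
  ],
  hand=0,
)

```text
clock: 4.1
eef_pos: [0.4493, 0.1229, 0.243]
eef_rot: [0.491, 0.509, -0.491, 0.509]
wrist_force: [-4.0, 0.2, 9.2]
width: 0.0194
```

Emit:
servo_tool(
  plan=[
    [[-0.5,0,0],[0,0,0]],
    [[-1,0,0],[0,0,0]],
    [[-1,0,0],[0,0,0]],
    [[-1,0,0],[0,0,0]],
    [[-1,0,0],[0,0,0]],
    [[-0.5,0,0],[0,0,0]],
    [[0,0,0],[0,0,0]],
    [[0,0,0],[0,0,0]],
  ],
)

```text
clock: 4.9
eef_pos: [0.4494, 0.1229, 0.2926]
eef_rot: [0.491, 0.509, -0.491, 0.509]
wrist_force: [-0.3, 0.9, -0.3]
width: 0.0196
```

Emit:
servo_tool(
  plan=[
    [[0,0,2.2],[0,0,0]],
    [[0,0,2.2],[0,0,0]],
    [[0,0,2.2],[0,0,0]],
    [[0,0,2.2],[0,0,0]],
    [[0,0,0],[0,0,0]],
    [[0,0,0],[0,0,0]],
  ],
)

```text
clock: 5.5
eef_pos: [0.4525, 0.0349, 0.2924]
eef_rot: [0.491, 0.509, -0.491, 0.509]
wrist_force: [0.0, 0.3, -0.4]
width: 0.0189
```

```bash
python3 - <<'E'
from h import *
go((.4533,.0351,.111),np.deg2rad(2))
c=cam("wrist"); cv2.imwrite("pics/w2.png",c[0][150:450,170:490])
E
```

```text
grasp now [0.4524 0.0349 0.1124] turn deg [0.0118 0.0123 0.0358] shift cm after turn (tool) [ 0.1351  0.0781 -0.014 ] before turn [ 0.135   0.0782 -0.014 ]
```

View pics/w2.png

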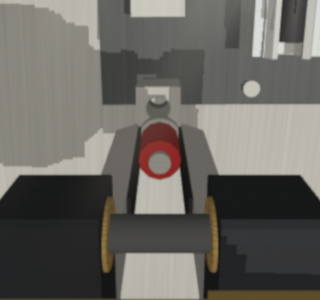

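Emit:
servo_tool(
  plan=[
    [[1,0.05,0],[0,0,0]],
    [[1,0,0],[0,0,0]],
    [[1,0,0],[0,0,0]],
    [[1,0,0],[0,0,0]],
    [[0.7,0,0],[0,0,0]],
    [[0,0,0],[0,0,0]],
    [[0,0,0],[0,0,0]],
  ],
)

```text
clock: 6.25
eef_pos: [0.4531, 0.0349, 0.2456]
eef_rot: [0.491, 0.509, -0.491, 0.509]
wrist_force: [-0.5, 0.2, -0.7]
width: 0.0193
```

Emit:
servo_tool(
  plan=[
    [[0.2,0,0],[0,0,0]],
    [[0,0,0],[0,0,0]],
    [[0,0,0],[0,0,0]],
    [[0,0,0],[0,0,0]],
  ],
  hand=4.5,
)

```text
clock: 6.65
eef_pos: [0.4531, 0.035, 0.2439]
eef_rot: [0.491, 0.509, -0.491, 0.509]
wrist_force: [0.3, 0.4, -0.2]
width: 0.0443
```

Emit:
servo_tool(
  plan=[
    [[-1,0,0],[0,0,0]],
    [[-3,0,0],[0,0,0]],
    [[-4,0,0],[0,0,0]],
    [[-3,0,0],[0,0,0]],
    [[0,2.7,-1.77],[0,0,0]],
    [[0,2.7,-1.77],[0,0,0]],
    [[0,2.7,-1.77],[0,0,0]],
    [[0,2.7,-1.77],[0,0,0]],
    [[0,2.7,-1.77],[0,0,0]],
    [[0,0,0],[0,0,0]],
    [[0,0,0],[0,0,0]],
  ],
)

```text
clock: 7.75
eef_pos: [0.5848, 0.1282, 0.3539]
eef_rot: [0.491, 0.509, -0.491, 0.509]
wrist_force: [-0.8, -0.7, 0.6]
width: 0.0448
```

```bash
python3 - <<'E'
from h import *
go((.585,.128,.17),np.deg2rad(2.2))
c=cam("wrist"); cv2.imwrite("pics/w3.png",c[0])
E
```

```text
grasp now [0.5847 0.1281 0.1739] turn deg [-0.137   0.0481  0.0152] shift cm after turn (tool) [0.3896 0.0202 0.0224] before turn [0.3896 0.0204 0.022 ]
```

View pics/w3.png

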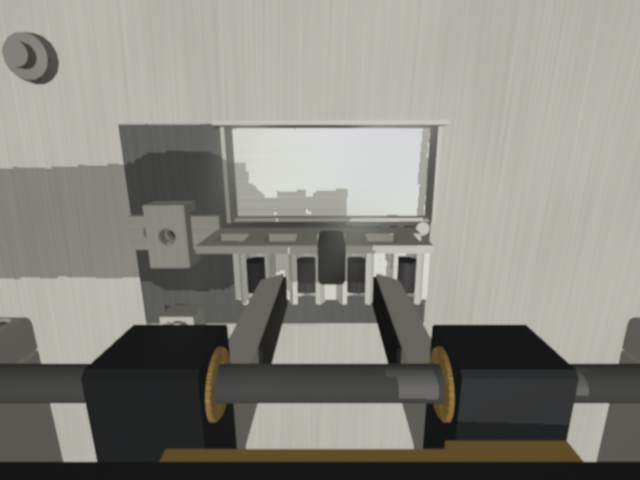

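```bash
python3 - <<'E'
from h import *
c=cam("wrist")
print(bp(c,(167.5,236),.036),bp(c,(331.5,270),.11),bp(c,(319.5,283),.11),bp(c,(344,283),.11))
E
```

```text
[0.4496 0.1227 0.036 ] [0.5869 0.1231 0.11  ] [0.5794 0.1139 0.11  ] [0.5954 0.1144 0.11  ]
```

Emit:
servo_tool(
  plan=[
    [[2,0.05,0],[0,0,0]],
    [[3,0,0],[0,0,0]],
    [[2,0,0],[0,0,0]],
    [[0.6,0,0],[0,0,0]],
    [[0,0,0],[0,0,0]],
    [[0,0,0],[0,0,0]],
  ],
)

```text
clock: 8.45
eef_pos: [0.5855, 0.128, 0.2789]
eef_rot: [0.491, 0.509, -0.491, 0.509]
wrist_force: [0.2, -0.3, 0.4]
width: 0.0449
```

Emit:
servo_tool(
  plan=[
    [[0,0,0],[0,0,0]],
    [[0,0,0],[0,0,0]],
    [[0,0,0],[0,0,0]],
    [[0,0,0],[0,0,0]],
    [[0,0,0],[0,0,0]],
    [[0,0,0],[0,0,0]],
  ],
  hand=0,
)

```text
clock: 9.05
eef_pos: [0.5854, 0.1283, 0.2779]
eef_rot: [0.491, 0.509, -0.491, 0.509]
wrist_force: [-1.1, -0.1, 5.9]
width: 0.0179
```

Emit:
servo_tool(
  plan=[
    [[0,0.25,0],[0,0,0]],
    [[0,0.25,0],[0,0,0]],
    [[0,0.25,0],[0,0,0]],
    [[0,0.25,0],[0,0,0]],
    [[0,0.25,0],[0,0,0]],
    [[0,0.25,0],[0,0,0]],
    [[0,0.25,0],[0,0,0]],
    [[0,0.25,0],[0,0,0]],
    [[0,0,0],[0,0,0]],
    [[0,0,0],[0,0,0]],
    [[0,0,0],[0,0,0]],
  ],
)

```text
clock: 10.15
eef_pos: [0.6055, 0.1291, 0.2779]
eef_rot: [0.491, 0.509, -0.491, 0.509]
wrist_force: [2.5, 0.5, 5.1]
width: 0.0178
```

Emit:
servo_tool(
  plan=[
    [[0,0,0],[0,0,0]],
    [[0,0,0],[0,0,0]],
    [[0,0,0],[0,0,0]],
    [[-2,0,0],[0,0,0]],
    [[-3,0,0],[0,0,0]],
    [[-3,0,0],[0,0,0]],
    [[0,-3.11,1.77],[0,0,0]],
    [[0,-3.11,1.77],[0,0,0]],
    [[0,-3.11,1.77],[0,0,0]],
    [[0,-3.11,1.77],[0,0,0]],
    [[0,-3.11,1.77],[0,0,0]],
    [[0,0,0],[0,0,0]],
    [[3,0,0],[0,0,0]],
    [[3,0,0],[0,0,0]],
    [[3,0,0],[0,0,0]],
    [[2,0,0],[0,0,0]],
    [[0.4,0,0],[0,0,0]],
    [[0,0,0],[0,0,0]],
    [[0,0,0],[0,0,0]],
  ],
  hand=4.5,
)

```text
clock: 12.05
eef_pos: [0.4535, 0.035, 0.2445]
eef_rot: [0.491, 0.509, -0.491, 0.509]
wrist_force: [0.2, -0.4, -0.1]
width: 0.0448
```

Emit:
servo_tool(
  plan=[
    [[0,0,0],[0,0,0]],
    [[0,0,0],[0,0,0]],
    [[0,0,0],[0,0,0]],
    [[0,0,0],[0,0,0]],
    [[0,0,0],[0,0,0]],
    [[0,0,0],[0,0,0]],
  ],
  hand=0,
)

```text
clock: 12.65
eef_pos: [0.4532, 0.035, 0.244]
eef_rot: [0.491, 0.509, -0.491, 0.509]
wrist_force: [-2.1, 0.9, 6.7]
width: 0.0196
```

Emit:
servo_tool(
  plan=[
    [[-1,0,0],[0,0,0]],
    [[-2,0,0],[0,0,0]],
    [[-2,0,0],[0,0,0]],
    [[0,0,0],[0,0,0]],
    [[0,0,0],[0,0,0]],
    [[0,0,0],[0,0,0]],
  ],
)

```text
clock: 13.25
eef_pos: [0.4528, 0.035, 0.2932]
eef_rot: [0.491, 0.509, -0.491, 0.509]
wrist_force: [-0.6, -0.0, -0.5]
width: 0.0193
```

Emit:
servo_tool(
  plan=[
    [[0,0,-2.2],[0,0,0]],
    [[0,-0.04,-2.2],[0,0,0]],
    [[0,0,-2.2],[0,0,0]],
    [[0,0,-2.2],[0,0,0]],
    [[0,0,0],[0,0,0]],
    [[0,0,0],[0,0,0]],
    [[1,0,0],[0,0,0]],
    [[0.7,0,0],[0,0,0]],
    [[0,0,0],[0,0,0]],
    [[0,0,0],[0,0,0]],
  ],
)

```text
clock: 14.25
eef_pos: [0.4495, 0.1225, 0.2763]
eef_rot: [0.491, 0.509, -0.491, 0.509]
wrist_force: [0.5, 0.3, -0.2]
width: 0.0194
```

Emit:
servo_tool(
  plan=[
    [[0.5,0,-0.04],[0,0,0]],
    [[0.5,0,0],[0,0,0]],
    [[0.4,0,0],[0,0,0]],
    [[0.4,0,0],[0,0,0]],
    [[0.4,0,0],[0,0,0]],
    [[0,0,0],[0,0,0]],
    [[0,0,0],[0,0,0]],
  ],
)

```text
clock: 14.95
eef_pos: [0.4493, 0.1233, 0.2543]
eef_rot: [0.491, 0.509, -0.491, 0.509]
wrist_force: [-3.1, 0.0, -4.1]
width: 0.0194
```

Emit:
servo_tool(
  plan=[
    [[0.4,0,0],[0,0,0]],
    [[0.4,0,0],[0,0,0]],
    [[0.3,0,0],[0,0,0]],
    [[0.2,0,0],[0,0,0]],
    [[0,0,0],[0,0,0]],
    [[0,0,0],[0,0,0]],
  ],
)

```text
clock: 15.55
eef_pos: [0.4494, 0.1233, 0.2423]
eef_rot: [0.491, 0.509, -0.491, 0.509]
wrist_force: [-12.2, -1.5, 25.2]
width: 0.0197
```

Emit:
servo_tool(
  plan=[
    [[-0.2,0,0],[0,0,0]],
    [[0,0,0],[0,0,0]],
    [[0,0,0],[0,0,0]],
    [[0,0,0],[0,0,0]],
    [[-2,0,0],[0,0,0]],
    [[-4,0,0],[0,0,0]],
    [[-4,0,0],[0,0,0]],
    [[-4,0,4],[0,0,0]],
    [[-2,0,4],[0,0,0]],
    [[0,0,4],[0,0,0]],
    [[0,0,4],[0,0,0]],
    [[0,0,4],[0,0,0]],
  ],
  hand=5,
)

```text
clock: 16.75
eef_pos: [0.4563, -0.0735, 0.3993]
eef_rot: [0.491, 0.509, -0.491, 0.509]
wrist_force: [0.7, 0.7, -0.8]
width: 0.0494
```

```bash
cat >> h.py <<'E'
def red(I,box):
    a,b,c,d=box; H=cv2.cvtColor(I[a:b,c:d],cv2.COLOR_BGR2HSV)
    m=((H[...,0]<5)|(H[...,0]>174))&(H[...,1]>130)&(H[...,2]>60); ys,xs=np.nonzero(m)
    return len(xs),xs.mean()+c,ys.mean()+a,ys.min()+a,ys.max()+a
E
python3 - <<'E'
from h import *
go((.514,-.177,.17),np.deg2rad(2.))
for n,b in (("scene",(225,275,360,400)),("top",(285,315,245,280))):
    c=cam(n); cv2.imwrite(f"pics/{n}1.png",c[0]); print(n,red(cv2.imread(f"pics/{n}0.png"),b),red(c[0],b))
# rod by orange
I=c[0];H=cv2.cvtColor(I,cv2.COLOR_BGR2HSV); m=((H[...,0]>3)&(H[...,0]<22)&(H[...,1]>120)&(H[...,2]>70)); m[:, :340]=0;m[:,:]=m; m[:190]=0
ys,xs=np.nonzero(m);print(len(xs),xs.min(),xs.max(),ys.min(),ys.max()); r=cv2.minAreaRect(np.c_[xs,ys].astype(np.float32));print(r)
for p in cv2.boxPoints(r):print(bp(c,p,.015))
E
```

```text
grasp now [ 0.4565 -0.0734  0.2193] turn deg [ 0.0776 -0.0157 -0.0571] shift cm after turn (tool) [ 4.9333  5.4059 10.5456] before turn [ 4.9358  5.3867 10.5543]
scene (77, np.float64(379.85714285714283), np.float64(246.64935064935065), np.int64(240), np.int64(253)) (79, np.float64(379.9113924050633), np.float64(247.0506329113924), np.int64(240), np.int64(253))
top (55, np.float64(261.8909090909091), np.float64(299.27272727272725), np.int64(295), np.int64(304)) (54, np.float64(261.77777777777777), np.float64(298.9259259259259), np.int64(295), np.int64(303))
205 403 408 218 252
((405.5, 235.0), (34.0, 5.0), 90.0)
[ 0.6225 -0.1715  0.015 ]
[ 0.6226 -0.1823  0.015 ]
[ 0.5494 -0.1816  0.015 ]
[ 0.5493 -0.1709  0.015 ]
```

Emit:
servo_tool(
  plan=[
    [[0,1.35,2.64],[0,0,0]],
    [[0,1.35,2.64],[0,0,0]],
    [[0,1.35,2.64],[0,0,0]],
    [[0,1.35,2.64],[0,0,0]],
    [[0,0,0],[-8,0,0]],
    [[0,0,0],[-8,0,0]],
    [[0,0,0],[-8,0,0]],
    [[0,0,0],[-8,0,0]],
    [[0,0,0],[-8,0,0]],
    [[0,0,0],[-8,0,0]],
    [[0,0,0],[-8,0,0]],
    [[0,0,0],[-8,0,0]],
    [[0,0,0],[-8,0,0]],
    [[0,0,0],[-8,0,0]],
    [[0,0,0],[-7.7,0,0]],
    [[2,0,0],[0,0,0]],
    [[2,0,0],[0,0,0]],
    [[1,0,0],[0,0,0]],
    [[0,0,0],[0,0,0]],
    [[0,0,0],[0,0,0]],
  ],
)

```text
clock: 18.85
eef_pos: [0.5145, -0.1755, 0.3495]
eef_rot: [0.001, 0.707, -0.002, 0.707]
wrist_force: [0.2, 0.4, 0.3]
width: 0.0501
```

```bash
python3 - <<'E'
from h import *
go((.514,-.177,.021),np.deg2rad(89.7))
c=cam("wrist"); cv2.imwrite("pics/w4.png",c[0])
t=cam("top"); cv2.imwrite("pics/top2.png",t[0])
E
```

```text
grasp now [ 0.5145 -0.1755  0.1695] turn deg [0.0659 0.0118 0.0136] shift cm after turn (tool) [14.8528 -0.1517 -0.0505] before turn [14.8528 -0.1481 -0.0537]
```

View pics/w4.png

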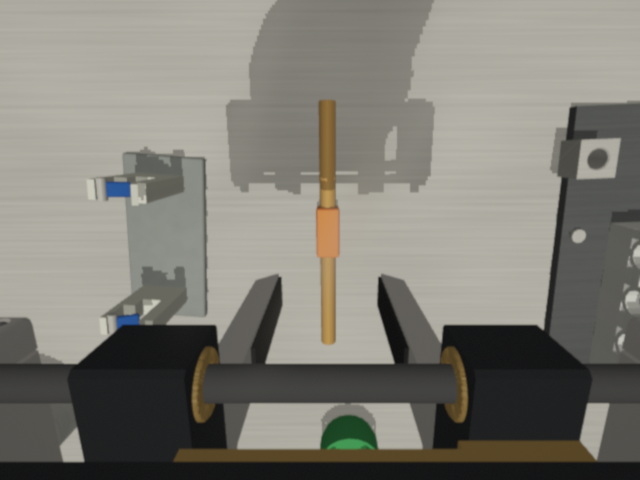

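```bash
python3 - <<'E'
from h import *
c=cam("wrist")
for n,uv,z in [("grip",(328.3,232),.02),("e1",(327.3,100),.015),("e2",(328.3,344),.015),("g1",(327.5,207),.02),("g2",(328.,257),.02),("st",(123,152),.008),("st",(206,158),.008),("st",(207,318),.008)]: print(n,bp(c,uv,z))
E
```

```text
grip [ 0.5146 -0.1772  0.02  ]
e1 [ 0.4063 -0.1775  0.015 ]
e2 [ 0.6262 -0.1777  0.015 ]
g1 [ 0.4927 -0.1777  0.02  ]
g2 [ 0.5374 -0.1775  0.02  ]
st [ 0.4465 -0.3526  0.008 ]
st [ 0.4518 -0.282   0.008 ]
st [ 0.602  -0.2945  0.008 ]
```

Emit:
servo_tool(
  plan=[
    [[3,-0.2,0.1],[0,0,0]],
    [[4,0,0],[0,0,0]],
    [[4,0,0],[0,0,0]],
    [[2.5,0,0],[0,0,0]],
    [[1.2,0,0],[0,0,0]],
    [[0,0,0],[0,0,0]],
    [[0,0,0],[0,0,0]],
  ],
)

```text
clock: 19.7
eef_pos: [0.5158, -0.1778, 0.2033]
eef_rot: [0.001, 0.707, -0.002, 0.708]
wrist_force: [0.6, -0.1, -0.1]
width: 0.0503
```

Emit:
servo_tool(
  plan=[
    [[0,0,0],[0,0,0]],
    [[0,0,0],[0,0,0]],
    [[0,0,0],[0,0,0]],
    [[0,0,0],[0,0,0]],
    [[0,0,0],[0,0,0]],
    [[0,0,0],[0,0,0]],
  ],
  hand=0,
)

```text
clock: 20.3
eef_pos: [0.5154, -0.1775, 0.2024]
eef_rot: [0.001, 0.707, -0.001, 0.707]
wrist_force: [-1.3, 0.7, 6.2]
width: 0.0195
```

Emit:
servo_tool(
  plan=[
    [[-2,0,0],[0,0,0]],
    [[-4,0,0],[0,0,0]],
    [[-4,0,0],[0,0,0]],
    [[-2,0,0],[0,0,0]],
    [[0,2.88,0.43],[0,0,0]],
    [[0,2.88,0.43],[0,0,0]],
    [[0,2.88,0.43],[0,0,0]],
    [[0,2.88,0.43],[0,0,0]],
    [[0,0,0],[7.3,0,0]],
    [[0,0,0],[7.3,0,0]],
    [[0,0,0],[7.3,0,0]],
    [[0,0,0],[7.3,0,0]],
    [[0,0,0],[7.3,0,0]],
    [[0,0,0],[7.3,0,0]],
    [[0,0,0],[7.3,0,0]],
    [[0,0,0],[7.3,0,0]],
    [[0,0,0],[7.3,0,0]],
    [[0,0,0],[7.3,0,0]],
    [[0,0,0],[7.3,0,0]],
    [[0,0,0],[7.2,0,0]],
  ],
)

```text
clock: 22.3
eef_pos: [0.5329, -0.0623, 0.322]
eef_rot: [0.491, 0.509, -0.491, 0.508]
wrist_force: [-0.1, 0.7, -1.3]
width: 0.0198
```

Emit:
servo_tool(
  plan=[
    [[3,0,0],[0,0,0]],
    [[2,0,0],[0,0,0]],
    [[0,0,0],[0,0,0]],
    [[0,0,0],[0,0,0]],
    [[0,0,0],[0,0,0]],
  ],
)

```text
clock: 22.8
eef_pos: [0.5333, -0.0626, 0.2731]
eef_rot: [0.49, 0.509, -0.49, 0.51]
wrist_force: [0.0, -0.2, -1.6]
width: 0.02
```

```bash
python3 - <<'E'
from h import *
go((.5327,-.0622,.0624),np.deg2rad(2.2))
c=cam("wrist"); cv2.imwrite("pics/w5.png",c[0])
E
```

```text
grasp now [ 0.5335 -0.0626  0.0931] turn deg [ 0.0497  0.0075 -0.0714] shift cm after turn (tool) [ 3.0676 -0.056  -0.0417] before turn [ 3.0676 -0.0598 -0.0421]
```

View pics/w5.png

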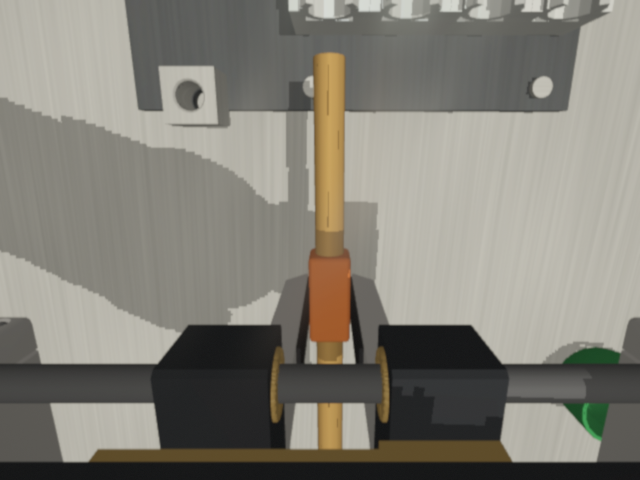

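Emit:
servo_tool(
  plan=[
    [[1.5,-0.06,0],[0,0,0]],
    [[1.57,0,0],[0,0,0]],
    [[0,0,0],[0,0,0]],
    [[0,0,0],[0,0,0]],
    [[0,0,-1],[0,0,0]],
    [[0,0,-1],[0,0,0]],
    [[0,0,-1],[0,0,0]],
    [[0,0,-0.5],[0,0,0]],
    [[0,0,0],[0,0,0]],
    [[0,0,0],[0,0,0]],
  ],
)

```text
clock: 23.85
eef_pos: [0.531, -0.0273, 0.2414]
eef_rot: [0.49, 0.51, -0.49, 0.51]
wrist_force: [-0.9, -0.0, -2.4]
width: 0.0197
```

```bash
python3 - <<'E'
from h import *
go((.5327,-.0622,.0624),np.deg2rad(2.2))
c=cam("wrist"); cv2.imwrite("pics/w6.png",c[0])
E
```

```text
grasp now [ 0.531  -0.0273  0.0614] turn deg [ 0.0796  0.0037 -0.0061] shift cm after turn (tool) [-0.0969  0.0373  3.4917] before turn [-0.0966  0.0324  3.4917]
```

View pics/w6.png

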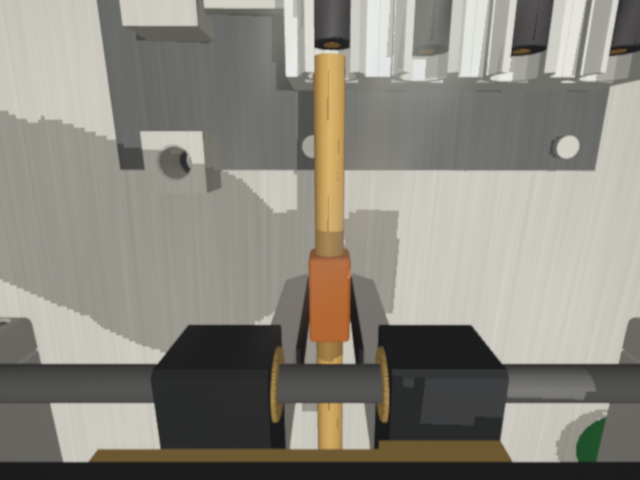

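Emit:
servo_tool(
  plan=[
    [[-0.1,0,-0.5],[0,0,0]],
    [[0,0,-0.5],[0,0,0]],
    [[0,0,-0.5],[0,0,0]],
    [[0,0,-0.5],[0,0,0]],
    [[0,0,-0.5],[0,0,0]],
    [[0,0,-0.5],[0,0,0]],
    [[0,0,-0.5],[0,0,0]],
    [[0,0,-0.5],[0,0,0]],
    [[0,0,-0.5],[0,0,0]],
    [[0,0,-0.5],[0,0,0]],
    [[0,0,-0.5],[0,0,0]],
    [[0,0,-0.5],[0,0,0]],
    [[0,0,-0.2],[0,0,0]],
    [[0,0,0],[0,0,0]],
    [[0,0,0],[0,0,0]],
  ],
)

```text
clock: 25.4
eef_pos: [0.5285, 0.0343, 0.2423]
eef_rot: [0.49, 0.51, -0.49, 0.51]
wrist_force: [0.5, 0.1, -0.8]
width: 0.0199
```

Emit:
servo_tool(
  plan=[
    [[0,0,2],[0,0,0]],
    [[0,0,3],[0,0,0]],
    [[0,0,3],[0,0,0]],
    [[0,0,1],[0,0,0]],
    [[0,0,0],[0,0,0]],
    [[0,2,0],[0,0,0]],
    [[0,2,0],[0,0,0]],
    [[0,0,0],[0,0,0]],
    [[0,0,0],[0,0,0]],
    [[0,0,-1],[0,0,0]],
    [[0,0,-1],[0,0,0]],
    [[0,0,-0.8],[0,0,0]],
    [[0,0,0],[0,0,0]],
  ],
)

```text
clock: 26.7
eef_pos: [0.5708, -0.024, 0.2423]
eef_rot: [0.49, 0.51, -0.489, 0.51]
wrist_force: [-0.1, -0.5, -1.5]
width: 0.0196
```

Emit:
servo_tool(
  plan=[
    [[0,0,-0.5],[0,0,0]],
    [[0,0,-0.5],[0,0,0]],
    [[0,0,-0.5],[0,0,0]],
    [[0,0,-0.5],[0,0,0]],
    [[0,0,-0.5],[0,0,0]],
    [[0,0,-0.5],[0,0,0]],
    [[0,0,-0.5],[0,0,0]],
    [[0,0,-0.5],[0,0,0]],
    [[0,0,-0.5],[0,0,0]],
    [[0,0,-0.5],[0,0,0]],
    [[0,0,-0.5],[0,0,0]],
    [[0,0,-0.5],[0,0,0]],
    [[0,0,-0.2],[0,0,0]],
    [[0,0,0],[0,0,0]],
    [[0,0,0],[0,0,0]],
  ],
)

```text
clock: 28.2
eef_pos: [0.5685, 0.0359, 0.2423]
eef_rot: [0.49, 0.51, -0.49, 0.51]
wrist_force: [0.2, 0.3, -2.3]
width: 0.02
```

```bash
python3 - <<'E'
from h import *
s,p,R=tool(); print(s["wrist_force"],np.rad2deg(np.arctan2(R[1,1],R[0,1])))
O=np.array([.5865,.1]);a=np.deg2rad(2.2);X=np.array([np.cos(a),np.sin(a)]);Y=np.array([-X[1],X[0]])
d=p[:2]-O; print("fixture xy of rod centre",d@X,d@Y)
c=cam("top"); cv2.imwrite("pics/top3.png",c[0])
c=cam("wrist"); cv2.imwrite("pics/w7.png",c[0])
E
```

```text
[ 0.1692  0.3219 -2.2778] 2.25003150330907
fixture xy of rod centre -0.020426605825780406 -0.06334916041599195
```

View pics/w7.png

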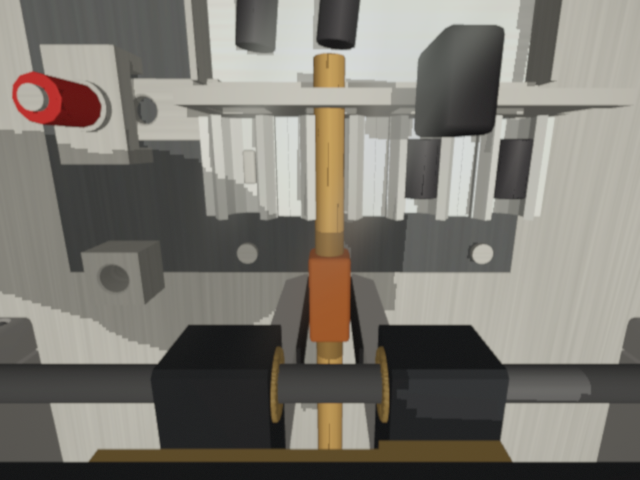

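Emit:
servo_tool(
  plan=[
    [[0,0,2],[0,0,0]],
    [[0,0,3],[0,0,0]],
    [[0,0,3],[0,0,0]],
    [[0,0,1.2],[0,0,0]],
    [[0,0,0],[0,0,0]],
    [[0,2,0],[0,0,0]],
    [[0,2.03,0],[0,0,0]],
    [[0,0,0],[0,0,0]],
    [[0,0,0],[0,0,0]],
    [[0,0,-1],[0,0,0]],
    [[0,0,-1],[0,0,0]],
    [[0,0,-0.8],[0,0,0]],
    [[0,0,0],[0,0,0]],
  ],
)

```text
clock: 29.6
eef_pos: [0.6112, -0.0242, 0.2423]
eef_rot: [0.49, 0.511, -0.489, 0.51]
wrist_force: [-0.1, 0.9, -2.2]
width: 0.02
```

Emit:
servo_tool(
  plan=[
    [[0,0,-0.5],[0,0,0]],
    [[0,0,-0.5],[0,0,0]],
    [[0,0,-0.5],[0,0,0]],
    [[0,0,-0.5],[0,0,0]],
    [[0,0,-0.5],[0,0,0]],
    [[0,0,-0.5],[0,0,0]],
    [[0,0,-0.5],[0,0,0]],
    [[0,0,-0.5],[0,0,0]],
    [[0,0,-0.5],[0,0,0]],
    [[0,0,-0.5],[0,0,0]],
    [[0,0,-0.5],[0,0,0]],
    [[0,0,-0.5],[0,0,0]],
    [[0,0,-0.4],[0,0,0]],
    [[0,0,0],[0,0,0]],
    [[0,0,0],[0,0,0]],
  ],
)

```text
clock: 31.1
eef_pos: [0.6088, 0.0376, 0.2423]
eef_rot: [0.49, 0.51, -0.49, 0.51]
wrist_force: [0.1, -0.2, -2.2]
width: 0.0193
```

Emit:
servo_tool(
  plan=[
    [[0,0,2],[0,0,0]],
    [[0,0,3],[0,0,0]],
    [[0,0,3],[0,0,0]],
    [[0,0,1.2],[0,0,0]],
    [[0,0,0],[0,0,0]],
    [[0,2,0],[0,0,0]],
    [[0,2,0],[0,0,0]],
    [[0,0,0],[0,0,0]],
    [[0,0,0],[0,0,0]],
    [[0,0,-1],[0,0,0]],
    [[0,0,-1],[0,0,0]],
    [[0,0,-0.8],[0,0,0]],
    [[0,0,0],[0,0,0]],
  ],
)

```text
clock: 32.4
eef_pos: [0.6512, -0.0227, 0.2423]
eef_rot: [0.49, 0.51, -0.489, 0.51]
wrist_force: [1.0, 0.3, -1.2]
width: 0.0196
```

Emit:
servo_tool(
  plan=[
    [[0,0,-0.5],[0,0,0]],
    [[0,0,-0.5],[0,0,0]],
    [[0,0,-0.5],[0,0,0]],
    [[0,0,-0.5],[0,0,0]],
    [[0,0,-0.5],[0,0,0]],
    [[0,0,-0.5],[0,0,0]],
    [[0,0,-0.5],[0,0,0]],
    [[0,0,-0.5],[0,0,0]],
    [[0,0,-0.5],[0,0,0]],
    [[0,0,-0.5],[0,0,0]],
    [[0,0,-0.5],[0,0,0]],
    [[0,0,-0.5],[0,0,0]],
    [[0,0,-0.4],[0,0,0]],
    [[0,0,0],[0,0,0]],
    [[0,0,0],[0,0,0]],
  ],
)

```text
clock: 33.9
eef_pos: [0.6487, 0.0392, 0.2423]
eef_rot: [0.49, 0.51, -0.49, 0.51]
wrist_force: [-0.6, 0.4, -1.2]
width: 0.0197
```

```bash
python3 - <<'E'
from h import *
s,p,R=tool(); print(s["wrist_force"],np.rad2deg(np.arctan2(R[1,1],R[0,1])))
c=cam("wrist"); cv2.imwrite("pics/w8.png",c[0])
E
```

```text
[-0.591   0.3922 -1.1705] 2.257481857793073
```

View pics/w8.png

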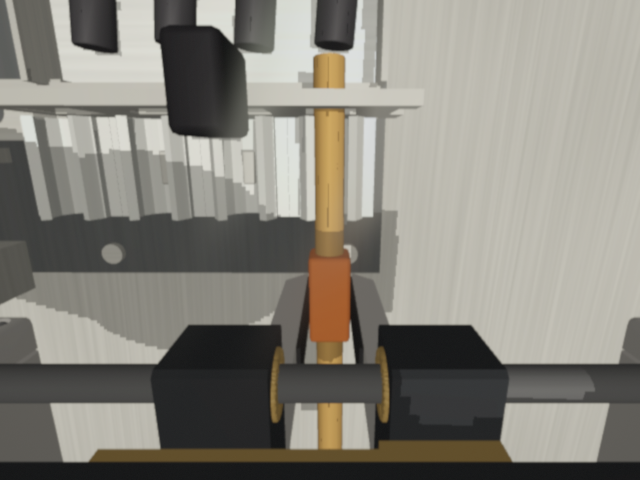

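Emit:
servo_tool(
  plan=[
    [[0,0,2],[0,0,0]],
    [[0,0,3],[0,0,0]],
    [[0,0,3],[0,0,0]],
    [[0,0,3],[0,0,0]],
    [[0,0,1],[0,0,0]],
    [[-2,0,0],[0,0,0]],
    [[-4,0,0],[0,0,0]],
    [[-4,0,0],[0,0,0]],
    [[-2,0,0],[0,0,0]],
    [[0,-2.74,3.28],[0,0,0]],
    [[0,-2.74,3.28],[0,0,0]],
    [[0,-2.74,3.28],[0,0,0]],
    [[0,-2.74,3.28],[0,0,0]],
    [[0,-2.74,3.28],[0,0,0]],
    [[0,0,0],[0,0,0]],
  ],
)

```text
clock: 35.45
eef_pos: [0.5194, -0.2546, 0.363]
eef_rot: [0.492, 0.508, -0.492, 0.508]
wrist_force: [0.9, 0.4, -1.8]
width: 0.0198
```

Emit:
servo_tool(
  plan=[
    [[0,0,0],[-7.6,0,0]],
    [[0,0,0],[-7.6,0,0]],
    [[0,0,0],[-7.6,0,0]],
    [[0,0,0],[-7.6,0,0]],
    [[0,0,0],[-7.6,0,0]],
    [[0,0,0],[-7.6,0,0]],
    [[0,0,0],[-7.6,0,0]],
    [[0,0,0],[-7.6,0,0]],
    [[0,0,0],[-7.6,0,0]],
    [[0,0,0],[-7.6,0,0]],
    [[0,0,0],[-7.5,0,0]],
    [[0,0,0],[0,0,0]],
    [[0,0,0],[0,0,0]],
  ],
)

```text
clock: 36.75
eef_pos: [0.5231, -0.2498, 0.3624]
eef_rot: [0.028, 0.707, -0.028, 0.707]
wrist_force: [-0.2, -0.7, -1.3]
width: 0.0197
```

```bash
python3 - <<'E'
from h import *
go((.523,-.325,.18),np.deg2rad(85.7))
c=cam("wrist"); cv2.imwrite("pics/w9.png",c[0])
c=cam("top"); cv2.imwrite("pics/top4.png",c[0])
E
```

```text
grasp now [ 0.5232 -0.2498  0.1824] turn deg [-0.1765  0.0102 -0.0066] shift cm after turn (tool) [ 0.24   -7.4978  0.5493] before turn [ 0.2392 -7.4961  0.5723]
```

View pics/w9.png

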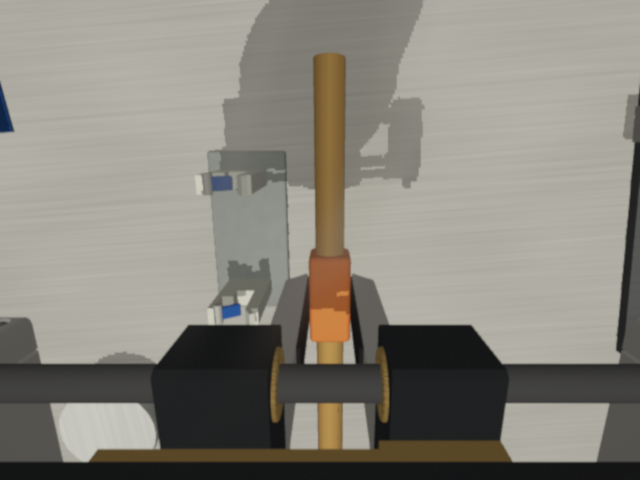

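```bash
python3 - <<'E'
from h import *
I=cv2.imread("pics/w9.png")
a=cv2.resize(I[145:205,185:300],None,fx=5,fy=5,interpolation=cv2.INTER_CUBIC)
b=cv2.resize(I[265:330,185:300],None,fx=5,fy=4.5,interpolation=cv2.INTER_CUBIC)
cv2.imwrite("pics/c9.png",np.vstack([a,b]))
E
```

```text
(no output)
```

View pics/c9.png

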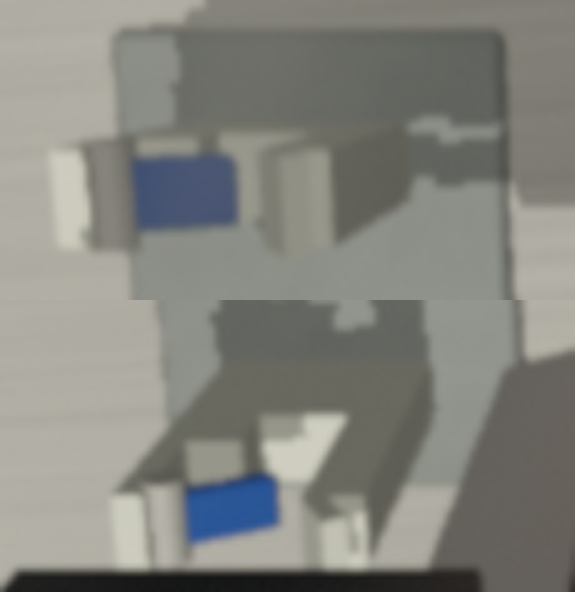

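```bash
python3 - <<'E'
from h import *
from scipy.optimize import least_squares
def blobs(I,box):
    a,b,c,d=box;H=cv2.cvtColor(I[a:b,c:d],cv2.COLOR_BGR2HSV)
    m=((H[...,0]>100)&(H[...,0]<130)&(H[...,1]>110)).astype(np.uint8)
    n,l,st,ce=cv2.connectedComponentsWithStats(m)
    k=np.argsort(-st[1:,4])[:2]+1
    return sorted([(ce[i]+[c,a]).tolist()+[int(st[i,4])] for i in k],key=lambda q:q[1])
cw=cam("wrist"); ct=cam("top")
B9=blobs(cw[0],(140,330,185,300)); Bt=blobs(cv2.imread("pics/top0.png"),(215,315,450,510))
# w4 pose
T=np.eye(4);T[:3,:3]=Rn.from_quat([.001,.707,-.002,.707]).as_matrix();T[:3,3]=[.5145,-.1755,.3495]
R9=tool()[2]
M=T@arm.read_camera("wrist")["T_tool_cam"]; R=M[:3,:3].T; c4=(None,cw[1],R,-R@M[:3,3])
B4=blobs(cv2.imread("pics/w4.png"),(140,335,80,210))
print(B9,Bt,B4)
# far jaw (small row in wrist = small x world); top: small row = large x
P=[]
for obs in ([(cw,B9[0]),(c4,B4[0]),(ct,Bt[1])],[(cw,B9[1]),(c4,B4[1]),(ct,Bt[0])]):
    f=lambda p:np.concatenate([pj(c,p)-np.array(b[:2]) for c,b in obs])
    r=least_squares(f,[.52,-.325,.07]);print(r.x,r.fun); P.append(r.x)
    for c,b in obs: print("  at z=.071",bp(c,b[:2],.071))
d=P[1]-P[0];print("mid",(P[0]+P[1])/2,"len",np.linalg.norm(d[:2]),"yaw",np.rad2deg(np.arctan2(d[1],d[0])))
for uv in((208,151.4),(285.6,151),(289.4,278.3)):print("foot",bp(cw,uv,.008))
E
```

```text
[[230.75252525252526, 310.5151515151515, 198]] [[487.9090909090909, 238.87878787878788, 33], [485.0, 290.0, 35]] [[117.66055045871559, 188.70030581039754, 327], [127.3739837398374, 320.630081300813, 246]]Traceback (most recent call last):
  File "<stdin>", line 19, in <module>
IndexError: list index out of range
```

```bash
python3 - <<'E'
from h import *
from scipy.optimize import least_squares
cw=cam("wrist"); ct=cam("top")
T=np.eye(4);T[:3,:3]=Rn.from_quat([.001,.707,-.002,.707]).as_matrix();T[:3,3]=[.5145,-.1755,.3495]
M=T@arm.read_camera("wrist")["T_tool_cam"]; R=M[:3,:3].T; c4=(None,cw[1],R,-R@M[:3,3])
P=[]
for obs in ([(cw,(222.2,183.4)),(c4,(117.7,188.7)),(ct,(485,290))],[(cw,(230.9,310.8)),(c4,(127.4,320.6)),(ct,(487.9,238.9))]):
    f=lambda p:np.concatenate([pj(c,p)-np.array(b[:2]) for c,b in obs])
    r=least_squares(f,[.52,-.325,.07]);print(r.x,r.fun); P.append(r.x)
    for c,b in obs: print("  at z=.071",bp(c,b[:2],.071))
d=P[1]-P[0];print("mid",(P[0]+P[1])/2,"len",np.linalg.norm(d[:2]),"yaw",np.rad2deg(np.arctan2(d[1],d[0])))
F=[bp(cw,uv,.008) for uv in((208,151.4),(285.6,151),(289.4,278.3))]; print(F)
# overlay both flips
I=cw[0]; 
mid=np.array([.5236,-.3247]); I=cv2.resize(I[140:330,180:300],None,fx=4,fy=3.1,interpolation=cv2.INTER_CUBIC)
J=[I.copy(),I.copy()]
for k,yaw in enumerate((-4.3,175.7)):
    a=np.deg2rad(yaw);X=np.array([np.cos(a),np.sin(a)]);Y=np.array([-X[1],X[0]])
    for xs in(-52,52):
        for y,z,col in((7.5,85,(0,0,255)),(-7.5,76,(0,255,0)),(-7.5,71,(255,255,0)),(7.5,71,(255,255,0))):
            q=[pj(cw,[*(mid+X*(xs+e)/1e3+Y*y/1e3),z/1e3]) for e in(-7,7)]
            q=[tuple(int(v) for v in ((u[0]-180)*4,(u[1]-140)*3.1)) for u in q]
            cv2.line(J[k],*q,col,1)
o=np.hstack([J[0][:,:390],J[1][:,:390]]);cv2.imwrite("pics/ov.png",o);print(o.shape)
E
```

```text
[ 0.4708 -0.3255  0.0709] [-0.0419 -0.7178  0.0325  0.5011  0.1263 -0.5397]
  at z=.071 [ 0.4714 -0.3256  0.071 ]
  at z=.071 [ 0.4705 -0.3254  0.071 ]
  at z=.071 [ 0.4698 -0.3252  0.071 ]
[ 0.5734 -0.3343  0.0694] [-0.0471 -0.404   0.0028  0.3431 -0.0416 -0.1282]
  at z=.071 [ 0.573  -0.3337  0.071 ]
  at z=.071 [ 0.5723 -0.3332  0.071 ]
  at z=.071 [ 0.573  -0.3338  0.071 ]
mid [ 0.5221 -0.3299  0.0701] len 0.10294581024446488 yaw -4.852534487979016
[array([ 0.4471, -0.3527,  0.008 ]), array([ 0.4519, -0.2839,  0.008 ]), array([ 0.5715, -0.2929,  0.008 ])]
(589, 780, 3)
```

View pics/ov.png

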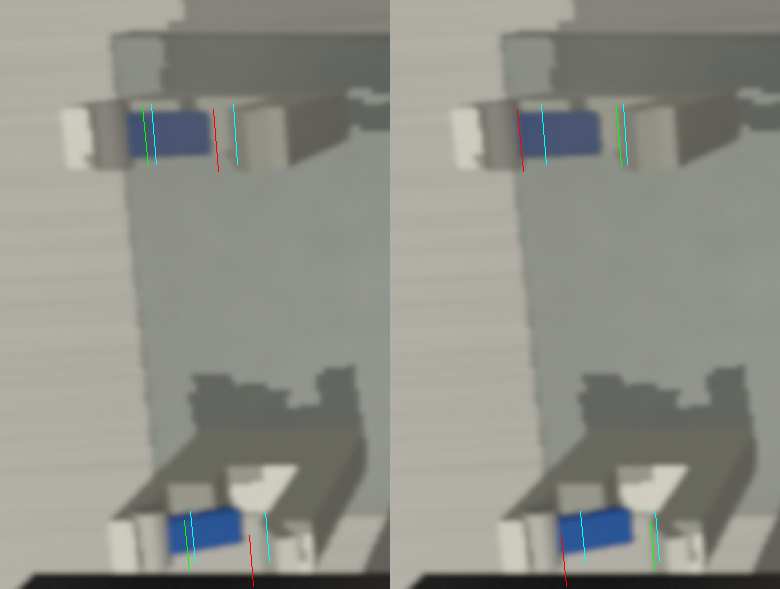

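```bash
python3 - <<'E'
from h import *
cw=cam("wrist")
f=lambda u,v,z:bp(cw,(180+u/4,140+v/3.1),z)[:2]
a=np.deg2rad(-4.4);Y=np.array([-np.sin(a),np.cos(a)]);X=np.array([Y[1],-Y[0]]);X=np.array([np.cos(a),np.sin(a)])
c0=np.array([.5241,-.3242])
for zl,zr in((.076,.085),(.085,.076)):
  for nm,L,Rr in(("far",(66,135),(288,135)),("far-in",(90,135),(265,135)),("far chamf",(129,135),(240,135)),("near",(110,545),(312,545)),("near-in",(135,545),(280,545))):
    l=f(*L,zl)-c0;r=f(*Rr,zr)-c0; print(zl,nm,"y_l %.1f y_r %.1f mm centre %.1f  x %.1f"%(l@Y*1e3,r@Y*1e3,(l+r)@Y*500,(l+r)@X*500))
E
```

```text
0.076 far y_l -22.7 y_r 19.4 mm centre -1.6  x -53.3
0.076 far-in y_l -18.3 y_r 15.4 mm centre -1.5  x -53.3
0.076 far chamf y_l -11.3 y_r 11.0 mm centre -0.1  x -53.3
0.076 near y_l -23.2 y_r 18.9 mm centre -2.2  x 49.3
0.076 near-in y_l -18.3 y_r 12.7 mm centre -2.8  x 49.3
0.085 far y_l -19.4 y_r 17.5 mm centre -1.0  x -53.3
0.085 far-in y_l -15.2 y_r 13.3 mm centre -0.9  x -53.3
0.085 far chamf y_l -8.4 y_r 8.8 mm centre 0.2  x -53.3
0.085 near y_l -20.0 y_r 16.9 mm centre -1.5  x 49.3
0.085 near-in y_l -15.2 y_r 10.6 mm centre -2.3  x 49.3
```

Emit:
servo_tool(
  plan=[
    [[0,-2.5,0.15],[0,0,0]],
    [[0,-2.5,0.15],[0,0,0]],
    [[0,-2.52,0.15],[0,0,0]],
    [[2,0,0],[0,0,0]],
    [[2,0,0],[0,0,0]],
    [[2,0,0],[0,0,0]],
    [[0,0,0],[0,0,0]],
    [[0,0,0],[0,0,0]],
  ],
)

```text
clock: 38.0
eef_pos: [0.5221, -0.3254, 0.3028]
eef_rot: [0.026, 0.707, -0.026, 0.707]
wrist_force: [0.2, -0.4, -1.4]
width: 0.0198
```

```bash
python3 - <<'E'
from h import *
go((.522,-.3253,.1224),np.deg2rad(85.6))
c=cam("wrist"); cv2.imwrite("pics/w10.png",cv2.resize(c[0][120:350,240:420],None,fx=2.6,fy=2.6,interpolation=cv2.INTER_CUBIC))
E
```

```text
grasp now [ 0.522  -0.3254  0.1228] turn deg [ 0.145  -0.0121  0.0092] shift cm after turn (tool) [ 0.0381  0.0079 -0.0068] before turn [ 0.0381  0.008  -0.0068]
```

View pics/w10.png

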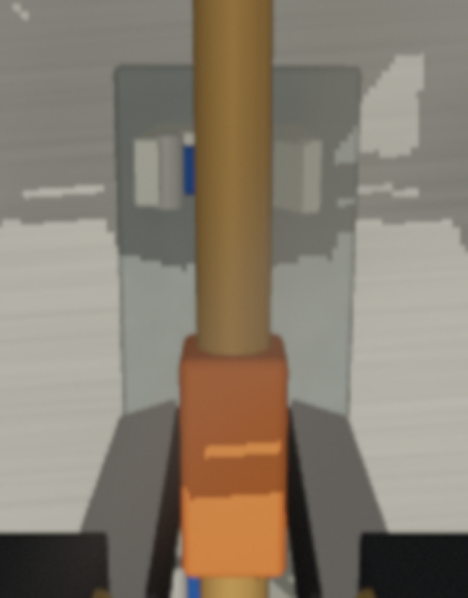

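Emit:
servo_tool(
  plan=[
    [[1,-0.03,0],[0,0,0]],
    [[1,0,0],[0,0,0]],
    [[0.5,0,0],[0,0,0]],
    [[0.5,0,0],[0,0,0]],
    [[0,0,0],[0,0,0]],
    [[0,0,0],[0,0,0]],
  ],
)

```text
clock: 38.65
eef_pos: [0.522, -0.3256, 0.2724]
eef_rot: [0.026, 0.707, -0.026, 0.707]
wrist_force: [0.2, -0.3, -1.4]
width: 0.0195
```

Emit:
servo_tool(
  plan=[
    [[0.4,0,0],[0,0,0]],
    [[0.3,0,0],[0,0,0]],
    [[0.3,0,0],[0,0,0]],
    [[0,0,0],[0,0,0]],
    [[0,0,0],[0,0,0]],
  ],
)

```text
clock: 39.15
eef_pos: [0.5221, -0.3254, 0.2625]
eef_rot: [0.026, 0.707, -0.026, 0.707]
wrist_force: [0.3, 2.3, 3.0]
width: 0.0199
```

Emit:
servo_tool(
  plan=[
    [[0.3,0,0],[0,0,0]],
    [[0.3,0,0],[0,0,0]],
    [[0.3,0,0],[0,0,0]],
    [[0,0,0],[0,0,0]],
    [[0,0,0],[0,0,0]],
  ],
)

```text
clock: 39.65
eef_pos: [0.5222, -0.325, 0.2532]
eef_rot: [0.026, 0.707, -0.026, 0.707]
wrist_force: [1.8, 5.7, 1.4]
width: 0.0195
```

Emit:
servo_tool(
  plan=[
    [[0.3,0.06,0],[0,0,0]],
    [[0.3,0.04,0],[0,0,0]],
    [[0.3,0,0],[0,0,0]],
    [[0,0,0],[0,0,0]],
    [[0,0,0],[0,0,0]],
  ],
)

```text
clock: 40.15
eef_pos: [0.5217, -0.3251, 0.2442]
eef_rot: [0.026, 0.707, -0.027, 0.706]
wrist_force: [0.8, -0.0, -2.0]
width: 0.0196
```

Emit:
servo_tool(
  plan=[
    [[0.3,0,0],[0,0,0]],
    [[0.3,0,0],[0,0,0]],
    [[0.2,0,0],[0,0,0]],
    [[0,0,0],[0,0,0]],
    [[0,0,0],[0,0,0]],
  ],
)

```text
clock: 40.65
eef_pos: [0.5221, -0.3249, 0.2379]
eef_rot: [0.026, 0.706, -0.026, 0.707]
wrist_force: [-8.7, 5.6, 27.7]
width: 0.0201
```

Emit:
servo_tool(
  plan=[
    [[0,0,0],[0,0,0]],
    [[0,0,0],[0,0,0]],
    [[0,0,0],[0,0,0]],
    [[0,0,0],[0,0,0]],
    [[-1,0,0],[0,0,0]],
    [[-4,0,0],[0,0,0]],
    [[-4,0,0],[0,0,0]],
    [[-4,0,0],[0,0,0]],
    [[-1,0,0],[0,0,0]],
    [[0,4.41,-1.07],[0,0,0]],
    [[0,4.41,-1.07],[0,0,0]],
    [[0,4.41,-1.07],[0,0,0]],
    [[0,4.41,-1.07],[0,0,0]],
    [[0,4.41,-1.07],[0,0,0]],
    [[0,4.41,-1.07],[0,0,0]],
    [[0,4.41,-1.07],[0,0,0]],
    [[0,4.41,-1.07],[0,0,0]],
    [[0,4.41,-1.07],[0,0,0]],
    [[0,4.41,-1.07],[0,0,0]],
  ],
  hand=4.5,
)

```text
clock: 42.55
eef_pos: [0.4471, 0.1247, 0.3766]
eef_rot: [0.026, 0.706, -0.026, 0.707]
wrist_force: [0.1, -0.4, 0.0]
width: 0.0452
```

Emit:
servo_tool(
  plan=[
    [[0,0,0],[7.6,0,0]],
    [[0,0,0],[7.6,0,0]],
    [[0,0,0],[7.6,0,0]],
    [[0,0,0],[7.6,0,0]],
    [[0,0,0],[7.6,0,0]],
    [[0,0,0],[7.6,0,0]],
    [[0,0,0],[7.6,0,0]],
    [[0,0,0],[7.6,0,0]],
    [[0,0,0],[7.6,0,0]],
    [[0,0,0],[7.6,0,0]],
    [[0,0,0],[7.4,0,0]],
    [[0,0,0],[0,0,0]],
    [[0,0,0],[0,0,0]],
  ],
)

```text
clock: 43.85
eef_pos: [0.4479, 0.1231, 0.3764]
eef_rot: [0.489, 0.511, -0.489, 0.511]
wrist_force: [0.8, 0.1, -0.7]
width: 0.0449
```

```bash
python3 - <<'E'
from h import *
go((.4494,.1230,.063),np.deg2rad(2.2))
c=cam("top"); cv2.imwrite("pics/top5.png",c[0])
for uv in ((0,0),):
  H=cv2.cvtColor(c[0],cv2.COLOR_BGR2HSV); m=((H[...,0]>3)&(H[...,0]<22)&(H[...,1]>120)&(H[...,2]>70)).astype(np.uint8); m[:,:400]=0;m[:180]=0;m[360:]=0;m[:,560:]=0
  ys,xs=np.nonzero(m); r=cv2.minAreaRect(np.c_[xs,ys].astype(np.float32)); print(r,bp(c,r[0],.05))
for p in ((.522,-.325,.056),(.4705,-.321,.071),(.574,-.329,.071)): print(pj(c,p))
E
```

```text
grasp now [0.4479 0.1231 0.1964] turn deg [ 0.3911  0.0047 -0.0015] shift cm after turn (tool) [13.3401  0.1531  0.0193] before turn [13.3401  0.1526  0.0192]
((481.1155700683594, 265.5362243652344), (10.863574981689453, 105.3473129272461), 3.3664605617523193) [ 0.52   -0.3256  0.05  ]
[481.7677 264.3885]
[482.8933 289.6103]
[485.542  238.3763]
```

Emit:
servo_tool(
  plan=[
    [[3,0.15,0.02],[0.4,0,0]],
    [[4,0,0],[0,0,0]],
    [[4,0,0],[0,0,0]],
    [[1.8,0,0],[0,0,0]],
    [[0.5,0,0],[0,0,0]],
    [[0,0,0],[0,0,0]],
    [[0,0,0],[0,0,0]],
  ],
)

```text
clock: 44.6
eef_pos: [0.4499, 0.123, 0.2444]
eef_rot: [0.492, 0.508, -0.491, 0.509]
wrist_force: [0.6, -0.1, 0.8]
width: 0.0447
```

Emit:
servo_tool(
  plan=[
    [[0,0,0],[0,0,0]],
    [[0,0,0],[0,0,0]],
    [[0,0,0],[0,0,0]],
    [[0,0,0],[0,0,0]],
    [[0,0,0],[0,0,0]],
    [[0,0,0],[0,0,0]],
  ],
  hand=0,
)

```text
clock: 45.2
eef_pos: [0.4493, 0.1231, 0.2436]
eef_rot: [0.491, 0.509, -0.491, 0.508]
wrist_force: [-4.0, 0.1, 8.3]
width: 0.0194
```

Emit:
servo_tool(
  plan=[
    [[-0.5,0,0],[0,0,0]],
    [[-1,0,0],[0,0,0]],
    [[-1,0,0],[0,0,0]],
    [[-1,0,0],[0,0,0]],
    [[-1,0,0],[0,0,0]],
    [[-0.5,0,0],[0,0,0]],
    [[0,0,0],[0,0,0]],
    [[0,0,2.2],[0,0,0]],
    [[0,0,2.2],[0,0,0]],
    [[0,0,2.2],[0,0,0]],
    [[0,0,2.2],[0,0,0]],
    [[0,0,0],[0,0,0]],
    [[0,0,0],[0,0,0]],
  ],
)

```text
clock: 46.5
eef_pos: [0.4524, 0.0351, 0.2931]
eef_rot: [0.491, 0.508, -0.492, 0.508]
wrist_force: [-0.1, 0.5, -0.2]
width: 0.0195
```

Emit:
servo_tool(
  plan=[
    [[1,0.06,0],[0,0,0]],
    [[1,0,0],[0,0,0]],
    [[1,0,0],[0,0,0]],
    [[1,0,0],[0,0,0]],
    [[0.8,0,0],[0,0,0]],
    [[0,0,0],[0,0,0]],
    [[0,0,0],[0,0,0]],
  ],
)

```text
clock: 47.2
eef_pos: [0.4531, 0.035, 0.2452]
eef_rot: [0.491, 0.508, -0.492, 0.508]
wrist_force: [0.6, 0.2, -1.0]
width: 0.0192
```

Emit:
servo_tool(
  plan=[
    [[0,0,0],[0,0,0]],
    [[0,0,0],[0,0,0]],
    [[0,0,0],[0,0,0]],
    [[0,0,0],[0,0,0]],
    [[-1,0,0],[0,0,0]],
    [[-3,0,0],[0,0,0]],
    [[-4,0,0],[0,0,0]],
    [[-3,0,0],[0,0,0]],
    [[0,3.11,-1.77],[0,0,0]],
    [[0,3.11,-1.77],[0,0,0]],
    [[0,3.11,-1.77],[0,0,0]],
    [[0,3.11,-1.77],[0,0,0]],
    [[0,3.13,-1.77],[0,0,0]],
    [[0,0,0],[0,0,0]],
    [[0,0,0],[0,0,0]],
  ],
  hand=4.5,
)

```text
clock: 48.7
eef_pos: [0.6056, 0.1288, 0.3555]
eef_rot: [0.491, 0.508, -0.492, 0.509]
wrist_force: [0.2, -0.6, 0.9]
width: 0.0451
```

Emit:
servo_tool(
  plan=[
    [[2,0,0],[0,0,0]],
    [[3,0,0],[0,0,0]],
    [[2,0,0],[0,0,0]],
    [[0.7,0,0],[0,0,0]],
    [[0,0,0],[0,0,0]],
    [[0,0,0],[0,0,0]],
  ],
)

```text
clock: 49.3
eef_pos: [0.6058, 0.1286, 0.2796]
eef_rot: [0.492, 0.508, -0.491, 0.509]
wrist_force: [0.3, 0.0, -0.1]
width: 0.0449
```

Emit:
servo_tool(
  plan=[
    [[0,0,0],[0,0,0]],
    [[0,0,0],[0,0,0]],
    [[0,0,0],[0,0,0]],
    [[0,0,0],[0,0,0]],
    [[0,0,0],[0,0,0]],
    [[0,0,0],[0,0,0]],
  ],
  hand=0,
)

```text
clock: 49.9
eef_pos: [0.6057, 0.1289, 0.2786]
eef_rot: [0.491, 0.508, -0.491, 0.509]
wrist_force: [-1.5, 0.2, 5.9]
width: 0.0176
```

Emit:
servo_tool(
  plan=[
    [[0,-0.25,0],[0,0,0]],
    [[0,-0.25,0],[0,0,0]],
    [[0,-0.25,0],[0,0,0]],
    [[0,-0.25,0],[0,0,0]],
    [[0,-0.25,0],[0,0,0]],
    [[0,-0.25,0],[0,0,0]],
    [[0,-0.25,0],[0,0,0]],
    [[0,-0.25,0],[0,0,0]],
    [[0,0,0],[0,0,0]],
    [[0,0,0],[0,0,0]],
    [[0,0,0],[0,0,0]],
  ],
)

```text
clock: 51.0
eef_pos: [0.5854, 0.1281, 0.2786]
eef_rot: [0.491, 0.509, -0.491, 0.508]
wrist_force: [-1.2, -0.5, 8.6]
width: 0.0178
```

Emit:
servo_tool(
  plan=[
    [[0,0,0],[0,0,0]],
    [[0,0,0],[0,0,0]],
    [[0,0,0],[0,0,0]],
    [[-2,0,0],[0,0,0]],
    [[-3,0,0],[0,0,0]],
    [[-3,0,0],[0,0,0]],
    [[0,-2.71,1.77],[0,0,0]],
    [[0,-2.71,1.77],[0,0,0]],
    [[0,-2.71,1.77],[0,0,0]],
    [[0,-2.71,1.77],[0,0,0]],
    [[0,-2.71,1.77],[0,0,0]],
    [[0,0,0],[0,0,0]],
    [[3,0,0],[0,0,0]],
    [[3,0,0],[0,0,0]],
    [[3,0,0],[0,0,0]],
    [[2,0,0],[0,0,0]],
    [[0.4,0,0],[0,0,0]],
    [[0,0,0],[0,0,0]],
    [[0,0,0],[0,0,0]],
  ],
  hand=4.5,
)

```text
clock: 52.9
eef_pos: [0.4537, 0.0351, 0.2452]
eef_rot: [0.492, 0.508, -0.491, 0.509]
wrist_force: [-0.0, 0.1, -0.1]
width: 0.0452
```

Emit:
servo_tool(
  plan=[
    [[0,0,0],[0,0,0]],
    [[0,0,0],[0,0,0]],
    [[0,0,0],[0,0,0]],
    [[0,0,0],[0,0,0]],
    [[0,0,0],[0,0,0]],
    [[0,0,0],[0,0,0]],
  ],
  hand=0,
)

```text
clock: 53.5
eef_pos: [0.4534, 0.0351, 0.2446]
eef_rot: [0.492, 0.508, -0.491, 0.509]
wrist_force: [-2.2, 0.9, 7.7]
width: 0.0195
```

Emit:
servo_tool(
  plan=[
    [[-1,0,0],[0,0,0]],
    [[-2,0,0],[0,0,0]],
    [[-2,0,0],[0,0,0]],
    [[0,0,0],[0,0,0]],
    [[0,0,-2.2],[0,0,0]],
    [[0,0,-2.2],[0,0,0]],
    [[0,0,-2.2],[0,0,0]],
    [[0,0,-2.2],[0,0,0]],
    [[0,0,0],[0,0,0]],
    [[0,0,0],[0,0,0]],
    [[1,0,0],[0,0,0]],
    [[0.6,0,0],[0,0,0]],
    [[0,0,0],[0,0,0]],
    [[0,0,0],[0,0,0]],
  ],
)

```text
clock: 54.9
eef_pos: [0.4503, 0.1226, 0.278]
eef_rot: [0.491, 0.508, -0.492, 0.508]
wrist_force: [0.4, 0.3, -1.0]
width: 0.0191
```

Emit:
servo_tool(
  plan=[
    [[0,-0.08,-0.05],[0,0,0]],
    [[0,0,0],[0,0,0]],
    [[0.5,0,0],[0,0,0]],
    [[0.5,0,0],[0,0,0]],
    [[0.4,0,0],[0,0,0]],
    [[0.4,0,0],[0,0,0]],
    [[0.4,0,0],[0,0,0]],
    [[0,0,0],[0,0,0]],
    [[0,0,0],[0,0,0]],
  ],
)

```text
clock: 55.8
eef_pos: [0.4492, 0.1234, 0.256]
eef_rot: [0.491, 0.509, -0.492, 0.508]
wrist_force: [-2.2, -1.1, -3.6]
width: 0.0192
```

Emit:
servo_tool(
  plan=[
    [[0.4,0,0],[0,0,0]],
    [[0.4,0,0],[0,0,0]],
    [[0.3,0,0],[0,0,0]],
    [[0.2,0,0],[0,0,0]],
    [[0,0,0],[0,0,0]],
    [[0,0,0],[0,0,0]],
  ],
)

```text
clock: 56.4
eef_pos: [0.4493, 0.1235, 0.2438]
eef_rot: [0.491, 0.509, -0.491, 0.508]
wrist_force: [-9.9, -2.1, 21.7]
width: 0.0195
```

Emit:
servo_tool(
  plan=[
    [[-0.1,0,0],[0,0,0]],
    [[0,0,0],[0,0,0]],
    [[0,0,0],[0,0,0]],
    [[0,0,0],[0,0,0]],
    [[-2,0,0],[0,0,0]],
    [[-4,0,0],[0,0,0]],
    [[-4,0,0],[0,0,0]],
    [[-4,0,0],[0,0,0]],
    [[-2,0,-4],[0,0,0]],
    [[0,0,-4],[0,0,0]],
    [[0,0,-4],[0,0,0]],
    [[0,0,-4],[0,0,0]],
    [[0,0,-4],[0,0,0]],
    [[0,0,-4],[0,0,0]],
    [[0,0,0],[0,0,0]],
  ],
  hand=5,
)

```text
clock: 57.9
eef_pos: [0.4397, 0.3683, 0.4035]
eef_rot: [0.49, 0.51, -0.49, 0.51]
wrist_force: [-0.1, -0.9, 1.3]
width: 0.05
```

```bash
python3 - <<'E'
from h import *
t=cam("top");s=cam("scene"); w=cam("wrist")
print(red(cv2.imread("pics/scene0.png"),(225,275,360,400)),red(s[0],(225,275,360,400)))
print(red(cv2.imread("pics/top0.png"),(285,315,245,280)),red(t[0],(285,315,245,280)))
# handle block (dark) centroid before/after, scene+top
for n,c,b in(("top",t,(215,245,245,272)),("scene",s,(245,275,325,352))):
    for I in(cv2.imread(f"pics/{n}0.png"),c[0]):
        g=I[b[0]:b[1],b[2]:b[3]].max(2); ys,xs=np.nonzero(g<40); print(n,len(xs),xs.mean(),ys.mean())
a=cv2.resize(s[0][225:340,270:435],None,fx=2.9,fy=2.9,interpolation=cv2.INTER_CUBIC)
b=cv2.resize(s[0][160:230,170:260],None,fx=3.4,fy=3.4,interpolation=cv2.INTER_CUBIC)
d=cv2.resize(t[0][205:325,440:520],None,fx=2.8,fy=2.8,interpolation=cv2.INTER_CUBIC)
e=cv2.resize(t[0][185:325,210:315],None,fx=1.6,fy=1.6)
o=np.zeros((600,800,3),np.uint8)
for im,y,x in((a,0,0),(b,340,0),(d,0,490),(e,340,320)): o[y:y+im.shape[0],x:x+im.shape[1]]=im[:600-y,:800-x]
cv2.imwrite("pics/final.png",o)
E
```

```text
(77, np.float64(379.85714285714283), np.float64(246.64935064935065), np.int64(240), np.int64(253)) (76, np.float64(379.7894736842105), np.float64(247.01315789473685), np.int64(240), np.int64(253))
(55, np.float64(261.8909090909091), np.float64(299.27272727272725), np.int64(295), np.int64(304)) (54, np.float64(261.77777777777777), np.float64(298.9259259259259), np.int64(295), np.int64(303))
top 165 15.745454545454546 14.50909090909091
top 178 11.123595505617978 14.814606741573034
scene 0 nan nan
scene 0 nan nan<stdin>:8: RuntimeWarning: Mean of empty slice.
  ret = ret.dtype.type(ret / rcount)
```

View pics/final.png

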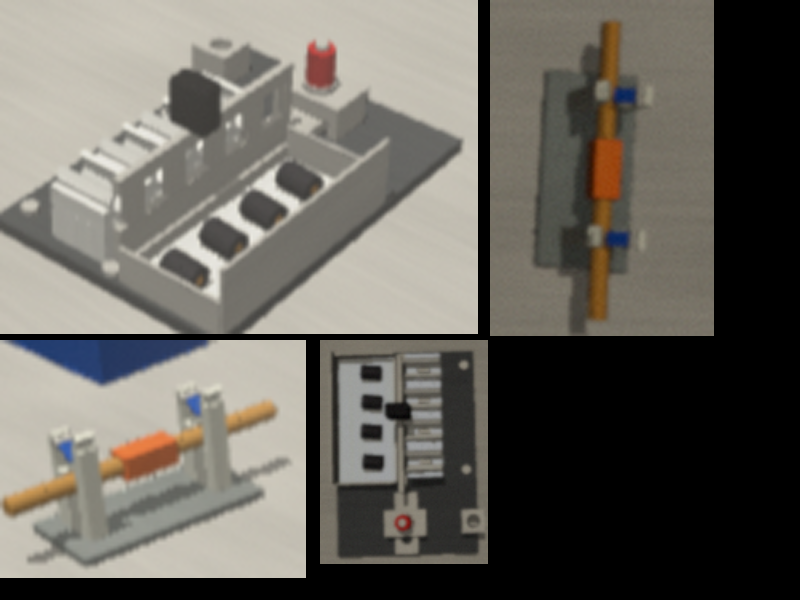

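```bash
python3 - <<'E'
from h import *
def bl(I,box):
    a,b,c,d=box;H=cv2.cvtColor(I[a:b,c:d],cv2.COLOR_BGR2HSV)
    m=((H[...,0]>100)&(H[...,0]<130)&(H[...,1]>90)).astype(np.uint8)
    n,l,st,ce=cv2.connectedComponentsWithStats(m); return [(st[i,4],ce[i]+[c,a]) for i in range(1,n) if st[i,4]>4]
for n,b,hb in(("top",(215,315,450,510),(222,237,250,270)),("scene",(168,215,175,250),(245,278,325,350))):
    for I in(cv2.imread(f"pics/{n}0.png"),cam(n)[0]):
        g=I[hb[0]:hb[1],hb[2]:hb[3]].max(2); ys,xs=np.nonzero(g<45); print(n,bl(I,b),"handle",len(xs),xs.mean(),ys.mean())
E
```

```text
top [(np.int32(38), array([487.8158, 238.6316])), (np.int32(35), array([485., 290.]))] handle 146 9.006849315068493 7.0479452054794525
top [(np.int32(38), array([487.7895, 238.7368])), (np.int32(34), array([485.0882, 289.9412]))] handle 143 8.923076923076923 7.1328671328671325
scene [(np.int32(58), array([199.9828, 169.1724])), (np.int32(17), array([226.8235, 178.5294])), (np.int32(15), array([189.0667, 191.9333]))] handle 0 nan nan
scene [(np.int32(57), array([199.9298, 169.1404])), (np.int32(17), array([226.8235, 178.5294])), (np.int32(15), array([189.0667, 191.9333]))] handle 0 nan nan<stdin>:8: RuntimeWarning: Mean of empty slice.
  ret = ret.dtype.type(ret / rcount)
```

Both jaws and the plate handle are within about 0.1 px of where they started, so I'm handing in.

```bash
python3 -c "
from station import arm
print(arm.finish_job())"
```

```text
the job is handed in; nothing more can be done
None
```

The job is done and handed in at about 58 s of robot time; `finish_job` gives no verdict.

I parked the pin, slid the stop plate 20 mm and pinned it. Then I drove all four feet out with the rod, pressed the rod into the clips, slid the plate back and pushed the pin home.

**Last checks:**
- **Feet:** the final picture shows all four lying in the tray and the sleeves empty.
- **Rod:** it lies in both forks under the jaws. Both jaws are within about 0.1 px of their shut position at the start, in the top and scene images.
- **Stop plate:** its handle is back within about 0.1 px of the start in the top image. The gripper position agreed with the start reading (x = 0.5854 m both times).
- **Pin:** its image position is within 0.4 px of the start in both views. It bottomed with 22 N of push at the height where it had been gripped.
- **Bystanders:** I did not measure their positions at the end. The arm's path kept clear of them, and I saw no sign of contact.

**Failed or disagreed:**
- The dark-pixel check of the plate handle in the scene view found no pixels, so only the top view confirms that one.
- Estimates of the clip stand's centre disagreed by about 2.5 mm. I corrected this from the side force as the rod went in.

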